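# Shut and lock the pump's filter hatch with its quarter-turn stud

### The arm

A 7-joint arm with a two-finger parallel gripper is mounted at the origin on a cart in front of the work surface, level with it; the furniture and walls round the work are solid. World frame = base frame: x ahead of the robot, y to its left, z up, the work surface at z = 0. Lengths are in m, angles in rad, forces in N, time in s.
With the tool pointing down it reaches from about 0.4 to 0.85 m from the base axis. Payload 4.5 kg.
Tool frame: the origin (TCP) lies at the very end of the fingers, on their centre line; the grasp point (between the pads) lies 19 mm behind it (r.grip_depth is the distance from the TCP to the grasp point, in m); z points along the fingers, x is the direction in which the jaws open and shut, and the axes are right-handed (so a half turn about z gives the same grasp; the last joint's range is limited). The gripper opens to 88 mm and grips with 3 to 60 N. Pads are 18 mm wide; open, the fingers measure 123 mm over their backs; the gripper's body (75 mm by 187 mm) begins 45 mm behind the grasp point.
Start: joints at [-1.272, 0.689, -0.195, 1.565, 0.157, 0.902, -0.215], TCP at [0.164, 0.603, 0.209] pointing down, gripper open.
Joint ranges: [-3.01, 3.01], [-0.46, 2.08], [-1.47, 1.51], [0.13, 2.56], [-1, 4.14], [0.04, 2.09], [-2.66, 2.66]. Speed limits (rad/s): [2.57, 2.57, 3.14, 3.14, 3.14, 3.14, 3.14].

### API

Orientations are given as a unit quaternion [x, y, z, w].
In Python, from plant import r gives the robot as it stands. The module is installed in compiled form; this text tells all that it offers.
- The arm moves only by the shell command python3 -m jog 'ROWS' [FORCE]. ROWS is JSON, a list of rows, each a list of 5 numbers: the shift along the tool's x, y, z in units of 1 m (1.0 is 1 m), then the turn about the tool's z in units of 360 degrees (1.0 is 360 degrees), then the closure, from 0 (fully open) to 1 (shut). In form: [[dx, dy, dz, yaw, fingers], ...]. A call has 1 to 20 rows; each row shifts and turns the commanded pose from where the row before left it, along the tool's axes as they then stand; what a row does not reach is not made up. A row lasts 1/10 s, in which the tool goes at most 50 mm and 8.59 degrees, less where a joint would pass 70% of its speed; a pose out of reach is approached as far as the arm can. A call with a number of a shift or a turn outside -1 to 1 is refused whole. A call with a gripper value outside its range is refused whole. The fingers move at their own pace and stop on an object; FORCE is the grip in N (left out, the last holds). Time passes only in rows, so rows that do not move let the fingers close. It gives the time, the measured TCP pose, the force and the opening at its end, in the units of the state.
- r.get_state(): the state, without advancing time (a new reading comes with each control period).
- r.snapshot(name): name is "scene" or "top" or "wrist"; returns the picture (480x640x3 uint8, red, green, blue); there is no depth.
- r.get_calibration(name): a dict with "mtx" (3x3 intrinsics, pixels), "dist" ([k1, k2, p1, p2, k3] as OpenCV has them; the pictures are not rectified), "R" (3x3) and "t" (3): a world point X has camera coordinates R X + t. Camera axes: x right, y down, z forward; pixel columns grow to the right and rows downward; lengths in m; the calibration is good to about 2 mm. A picture is of the moment at which its call begins: read the wrist's pose just before it. get_calibration takes no time and is no camera call; for the wrist camera it gives the pose at the moment of the call.
- r.finish_job(): hands the job in, once; it reports no verdict.
Trained networks look in the newest picture that a camera, given by its name, has taken for a name from the list of things; names that differ only in an ending like _2 or _b are one class to them, and where a whole thing is asked for, a point or a joint stands for the part that bears it (a point fixed in the world has none). Each returns a list of dicts, best first, with "score" (0 to 1); they miss things now and then, are a little off and sometimes report something else, mostly with a low value. They report only what shows in the picture. A call takes as long as a camera call.
- r.cut_out(thing, camera): "pixels" (480x640 bool, what is visible of it) and "rect" ([left, top, right, bottom] in pixels, round what is visible of it).
The state is a dict: "clock": time; "q": joint angles; "qd": joint speeds; "joint_torque": joint torques, N m; "tool_pos": TCP position; "eef_rot": TCP orientation; "contact_force": force on the tool from outside, world axes, zero at the start; "moment": the same for the moment, N m; "opening": opening from 0.0 (shut) to 1.0 (fully open).
Only numpy, scipy, OpenCV 4.12 (cv2) and the standard library are available. Lean on these libraries where they do the work, as an engineer would, in place of code of your own. Each camera call takes 0.05 s, during which the arm holds its last target.

### The job

The filter in the vacuum pump unit has been changed. First gently lay the tweezers that were left across the open filter bay flat in the enamel tray and let go of them, then swing the hatch fully shut and lock its quarter-turn stud: turn the lever in line with the slot (pointing straight at the hinge), press the stud fully home, then turn it a quarter turn clockwise to its stop. Leave the two bottles and the flask beside the unit standing where they are.

Things in the scene. Friction and masses are not known exactly. Their poses are not given: they have to be found in the camera images.
- pump_unit: Bench vacuum pump unit: white box, 220 (own x) x 210 (own y) x 85 mm high, does not move. Origin under its centre on the worktop; its front (dial gauge, switch) faces own -x; own z up. The bay's mouth in its top spans own x -40 to 40, own y -18 to 70 mm; the fastener's slot is at own (0, -45.5) mm. Hatch hinge on its own +y side.
- hinge_mid (a point): Middle of the hatch's hinge line, at own (0, +87, 89 mm) of the unit; the hinge line runs along own x of the unit.
- hatch (a joint): Hatch angle, rad: 0 = shut flat, positive = open (1.3 to 1.5 at the start, nearly upright). Aluminium plate, 156 mm along the hinge, reaching 158 mm from it, 8 mm thick, hinge line at mid-thickness; shut, its upper face is 93 mm above the worktop. The stiff hinge stays wherever it is left; about 3 N at the free edge moves it.
- hatch_edge (a point): Middle of the hatch's free edge, on the outer face, 158 mm from the hinge.
- stud_press (a joint): How far the quarter-turn stud is pressed in, m: 0 = raised, 0.014 = fully home. It moves square to the hatch; friction holds it wherever it is left (4 N moves it). With the hatch shut but the bar not lined up, it stops after 2.5 mm on the slot plate.
- stud_turn (a joint): Angle of stud and lever, rad, clockwise positive seen from outside. 0 = cross-bar in line with slot, lever pointing at the hinge (bar enters within about 0.15 of this); 1.571 = stop, locked, lever pointing to the unit's own +x; other end -1.4; starts 0.4 to 1.45. Turns lightly, stays where left. Once pressed home with the hatch shut it turns only clockwise from 0.
- stud_top (a point): Centre of the flat top of the stud's round black head (36 mm across), on the stud's axis, 132.5 mm from the hinge, mid-way along the hatch. The top stands 28 mm above the hatch's outer face raised, 14 mm pressed home.
- lever_end (a point): Point near the tip of the stud's black lever, at mid-height, 54.5 mm from the stud's axis. The lever is 12 mm wide (15 mm at its round tip), 11 mm high, ends 62 mm from the axis; its underside clears the hatch by 15 mm raised, 1 mm pressed home.
- tweezers_mid (a point): Steel tweezers lying flat, 125 mm long (own y), 15 mm wide (own x), 10 mm high; point at the centre, half-way up. They start lying on top of the unit across the bay's near-slot edge, roughly along the hinge direction, and keep the hatch from shutting.
- tray: White enamel tray with a dark rim, 279 (own x) x 404 (own y) x 40 mm high, does not move; origin under its centre. The flat of its floor is about 210 mm in own x by 320 mm in own y and 2 to 7 mm above the worktop. The glass dish and the vial stand in it.
- petri_mid (a point): Shallow round lidded glass dish, 73 mm across, 15 mm high, standing fast in the tray; point at its centre, 7 mm above its underside.
- vial_mid (a point): Dark glass vial with black screw cap, 25 mm across, 60 mm high, standing fast in the tray; point on its axis half-way up.
- bottle_tall_mid (a point): Clear drinking bottle with blue cap, 62 mm across, 205 mm high, standing near the unit; point on its axis half-way up.
- bottle_stopper_mid (a point): Clear glass bottle with pointed stopper, 59 mm across, 140 mm high, standing near the unit; point on its axis 60 mm up.
- flask_mid (a point): Conical flask with red stopper, 75 mm across the foot, 114 mm high, standing near the unit; point on its axis half-way up.
- tweezers: The same tweezers (origin at the centre of the underside).

How it is judged:
By the outcome, as a careful person would: the job done as asked, in the order asked, and still so for the second after the job is handed in, with the robot touching nothing.
It also fails if it takes over 67 s, if anything falls off the work surface, if the arm or the gripper's body presses on something with over 40 N, if the wrist force passes 120 N, or if a joint passes its speed limit or range.

## Working session

There is one attempt and no reset: what is moved stays moved. The work goes in short steps, Python scripts to look and compute and a shell command to move; the robot and the scene stay as the last step left them, time stands still between calls to the robot, and variables do not carry over. Pictures are saved under pics/ and viewed, and the job is handed in when it is done.

```bash
mkdir -p pics; python3 - <<'E'
from plant import r
import cv2
s=r.get_state()
for k in s: print(k,s[k])
for n in ["scene","top","wrist"]:
    im=r.snapshot(n); cv2.imwrite(f"pics/{n}0.png",im[:,:,::-1])
    c=r.get_calibration(n); print(n,c)
E
```

```text
clock 0.0
q [-1.27219598  0.68995117 -0.19450667  1.56633656  0.15730526  0.90247334
 -0.21513871]
qd [-1.80279886e-03 -8.00668121e-04 -1.56459377e-03  1.72141871e-03
 -9.90252918e-04  9.58401684e-04  4.75734663e-05]
joint_torque [-3.37287183e-04 -5.27575314e+01 -1.26704212e+00 -1.53429455e+01
 -5.25672594e-02  6.55446231e-03  1.77289694e-04]
tool_pos [0.16345259 0.60255172 0.20773235]
eef_rot [ 7.94252691e-01  6.07586926e-01 -6.61860825e-04  5.92835418e-04]
contact_force [ 0.2398239   0.08674382 -0.25839204]
moment [ 0.02588268 -0.00063221 -0.00684066]
opening 0.9987345884367717
scene {'mtx': array([[531.31144548,   0.        , 326.63739028],
       [  0.        , 531.31144548, 241.74038689],
       [  0.        ,   0.        ,   1.        ]]), 'dist': array([-0.11551087,  0.        ,  0.        ,  0.        ,  0.        ]), 'R': array([[ 0.49760602, -0.86730391, -0.01312139],
       [-0.43585068, -0.23692844, -0.86827363],
       [ 0.74994829,  0.43777716, -0.49591202]]), 't': array([-0.37919877,  0.30751471,  0.87271613])}
top {'mtx': array([[505.38118402,   0.        , 321.44575001],
       [  0.        , 505.38118402, 235.64209336],
       [  0.        ,   0.        ,   1.        ]]), 'dist': array([-0.11373546,  0.        ,  0.        ,  0.        ,  0.        ]), 'R': array([[ 0.05622386, -0.99841614, -0.00202364],
       [-0.97344901, -0.05436721, -0.22235384],
       [ 0.22189164,  0.0144715 , -0.97496394]]), 't': array([-0.15078059,  0.58568199,  1.48065341])}
wrist {'mtx': array([[374.46602424,   0.        , 317.90090042],
       [  0.        , 374.46602424, 243.03810872],
       [  0.        ,   0.        ,   1.        ]]), 'dist': array([0.0159079, 0.       , 0.       , 0.       , 0.       ]), 'R': array([[ 0.2612439 ,  0.9652692 , -0.00264442],
       [ 0.91334185, -0.24630177,  0.32425622],
       [ 0.31234321, -0.08712522, -0.9459656 ]]), 't': array([-0.62344859, -0.04454527,  0.39243579])}
```

View pics/scene0.png

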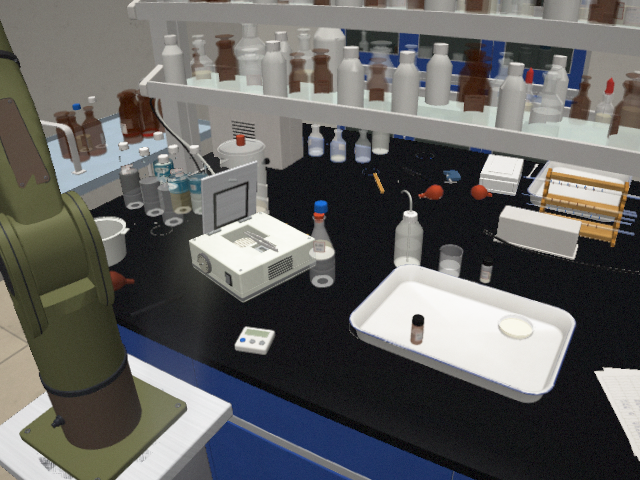

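View pics/top0.png

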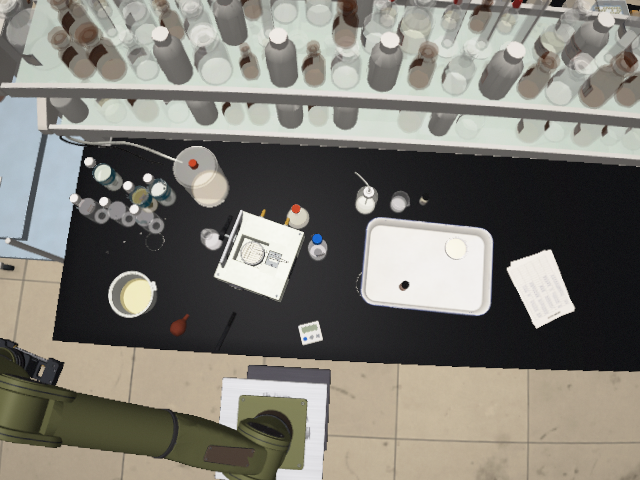

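View pics/wrist0.png

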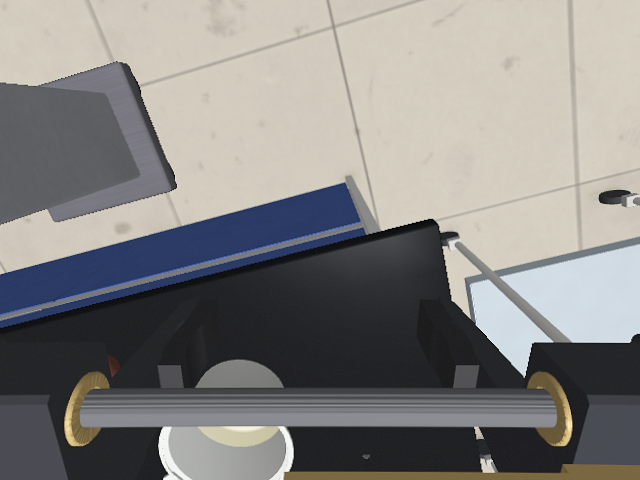

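```bash
cat > h.py <<'E'
import numpy as np, cv2
from plant import r
def cal(n): 
    c=r.get_calibration(n); return {k:np.array(c[k],float) for k in c}
def proj(c,X):
    X=np.atleast_2d(X).astype(float); rv,_=cv2.Rodrigues(c["R"])
    return cv2.projectPoints(X,rv,c["t"],c["mtx"],c["dist"])[0].reshape(-1,2)
def ray(c,uv):
    p=cv2.undistortPoints(np.array(uv,float).reshape(-1,1,2),c["mtx"],c["dist"]).reshape(-1,2)
    d=np.c_[p,np.ones(len(p))]@c["R"]; o=-c["R"].T@c["t"]; return o,d
def atz(c,uv,z):
    o,d=ray(c,uv); return o+d*((z-o[2])/d[:,2])[:,None]
E
python3 - <<'E'
from h import *
ims={}
for n in ["scene","top"]:
    im=r.snapshot(n)[:,:,::-1].copy(); cv2.imwrite(f"pics/{n}1.png",im); c=cal(n)
    x0,y0,x1,y1=(170,140,360,310) if n=="scene" else (170,180,350,320)
    cv2.imwrite(f"pics/{n}1z.png",cv2.resize(im[y0:y1,x0:x1],None,fx=4.2 if n=="scene" else 4.4,fy=4.2 if n=="scene" else 4.2,interpolation=cv2.INTER_CUBIC)[:600,:800])
    for t in ["pump_unit","hatch","stud_turn","lever_end","tweezers","tray","petri_mid","vial_mid","bottle_tall_mid","bottle_stopper_mid","flask_mid"]:
        for o in r.cut_out(t,n)[:2]:
            m=o["pixels"]; ys,xs=np.nonzero(m)
            rect=cv2.minAreaRect(np.c_[xs,ys].astype(np.float32)) 
            print(n,t,round(o["score"],2),[int(v) for v in o["rect"]],m.sum(),np.round(rect[0],1),np.round(rect[1],1),round(rect[2],1))
print(r.get_state()["clock"])
E
```

```text
scene pump_unit 0.97 [190, 158, 316, 302] 10282 [240.3 235. ] [137.2 112.8] 53.1
scene pump_unit 0.56 [250, 238, 279, 255] 129 [264.8 242.7] [27.2  5.3] 33.7
scene hatch 0.98 [199, 160, 253, 231] 2982 [229.2 197.6] [68.8 56.5] 87.4
scene lever_end 0.65 [216, 164, 239, 184] 56 [227.9 174.5] [20.7  8.3] 42.3
scene tweezers 0.73 [199, 161, 256, 229] 2942 [229.6 197. ] [68.1 55.5] 87.6
scene tweezers 0.5 [248, 231, 273, 251] 143 [262.3 241.8] [30.7  5.8] 34.7
scene tray 0.89 [352, 263, 576, 402] 18063 [460.4 328. ] [217.6 100.9] 18.4
scene petri_mid 0.64 [496, 313, 536, 343] 775 [515.9 326.8] [36.4 25.6] 18.4
scene petri_mid 0.17 [216, 165, 234, 183] 66 [227.7 173.4] [20.8  9.4] 36.9
scene vial_mid 0.69 [410, 314, 421, 345] 344 [416.9 329. ] [12.3 30.3] 6.3
scene bottle_tall_mid 0.97 [307, 201, 332, 289] 1129 [321.5 243.5] [85. 25.] 90.0
scene bottle_tall_mid 0.71 [496, 312, 533, 343] 787 [515.9 326.1] [36.6 25.5] 14.0
scene bottle_stopper_mid 0.69 [309, 211, 331, 244] 398 [319.  230.7] [36.2 17.6] 75.5
scene bottle_stopper_mid 0.58 [308, 200, 335, 289] 1173 [321.5 243. ] [86. 25.] 90.0

[... 284 characters left out ...]
 [16.9 58.2] 20.2
top stud_turn 0.41 [217, 216, 237, 238] 136 [229.5 229.2] [16.3 26. ] 21.8
top lever_end 0.32 [399, 280, 412, 293] 69 [404.5 285.5] [7.1 9.9] 45.0
top tweezers 0.47 [216, 217, 230, 239] 107 [225.1 227.8] [ 5.4 25.5] 26.6
top tray 0.63 [361, 216, 493, 318] 10868 [427.5 265.7] [132.   90.4] 5.7
top petri_mid 0.82 [445, 235, 467, 259] 440 [456.  247.5] [23. 22.] 90.0
top petri_mid 0.58 [361, 215, 494, 317] 10931 [427.8 265.8] [132.6  90.1] 5.9
top bottle_stopper_mid 0.68 [201, 232, 221, 246] 293 [211.  239.3] [21.8 16.1] 66.0
top flask_mid 0.9 [288, 205, 306, 230] 378 [296.5 217. ] [21.9 20.5] 45.0
top flask_mid 0.39 [216, 213, 246, 270] 495 [226.6 237. ] [16.8 59. ] 22.2
1.35
```

View pics/scene1z.png

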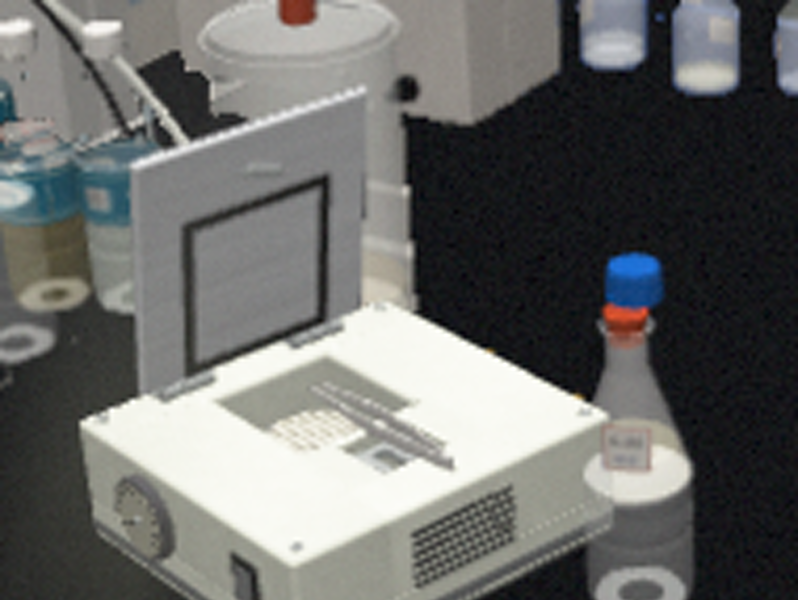

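View pics/top1z.png

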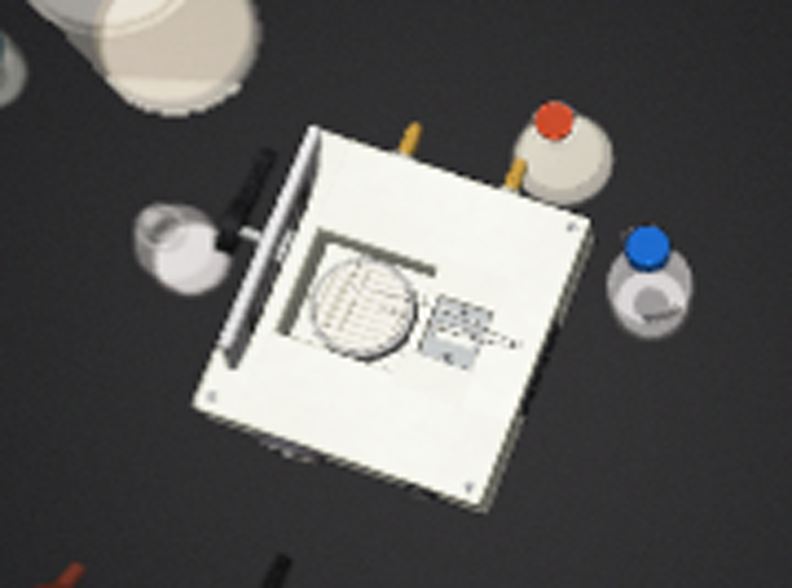

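```bash
cat >> h.py <<'E'
def u2w(p,P):
    x,y,a=p; P=np.atleast_2d(P).astype(float); c,s=np.cos(a),np.sin(a)
    return np.c_[x+c*P[:,0]-s*P[:,1], y+s*P[:,0]+c*P[:,1], P[:,2]]
def w2u(p,P):
    x,y,a=p; P=np.atleast_2d(P).astype(float); c,s=np.cos(a),np.sin(a); d=P[:,:2]-[x,y]
    return np.c_[c*d[:,0]+s*d[:,1], -s*d[:,0]+c*d[:,1], P[:,2]]
E
python3 - <<'E'
from h import *
from scipy.optimize import least_squares
T,S=cal("top"),cal("scene")
C=np.array([[-.11,.105,.085],[.11,.105,.085],[.11,-.105,.085],[-.11,-.105,.085]])
t=np.array([[214.3,275.7],[241.4,210.2],[304.8,232.4],[279.8,301]])
s=np.array([[189.5,241],[258.6,212.6],[315.7,237.6],[239.8,275.2]])
f=lambda p:np.r_[(proj(T,u2w(p,C))-t).ravel(),(proj(S,u2w(p,C))-s).ravel()]
o=least_squares(f,[.5,.1,-.3]); p=o.x; print(p,np.round(o.fun,1))
np.save("unit.npy",p)
print("tweez ends own",w2u(p,atz(S,[[245,232.4],[277.6,250.7]],.09)))
print("hinge,slot",u2w(p,[[0,.087,.089],[0,-.0455,.089]]))
# hatch edge pts: scene zoom corners of free edge
print("bottles: tall",atz(T,[[170+648/4.4,180+247/4.2]],.205),"flask",atz(T,[[170+555/4.4,180+120/4.2]],.114))
print("stopper top", [w2u(p,atz(T,[[201+3,236]],.14)), w2u(p,atz(T,[[211,239]],.04))])
print("tray", atz(T,[[361,216],[493,222],[493,318],[361,310]],.04), atz(T,[427.5,265.7],.03))
print("petri",atz(T,[456,247.5],.015),atz(S,[515.9,326.8],.013)); print("vial",atz(S,[416.9,329],.034))
# hatch fit angle over scene: free edge corners zoom (133,165),(365,90); inner-face top edge
e=np.array([[170+133/4.2,140+165/4.2],[170+365/4.2,140+90/4.2]])
def g(v):
    th=v[0]; q=[[x,.087-.158*np.cos(-th)*1+0*x if 0 else .087-.158*np.cos(th)+.0*x,.089+.158*np.sin(th)] for x in(-.078,.078)]
    return (proj(S,u2w(p,q))-e).ravel()
o=least_squares(g,[1.4]);print("hatch",o.x,o.fun)
E
```

```text
[ 0.51874973  0.06282809 -0.27867595] [-0.1  2.2 -0.7  0.5  0.4  0.2  0.3  0.3 -1.8 -1.3  2.3 -2.7  0.4  0.
  0.3 -1.1]
tweez ends own [[ 0.00238025  0.02825421  0.09      ]
 [ 0.00250501 -0.09360168  0.09      ]]
hinge,slot [[0.54268195 0.14647167 0.089     ]
 [0.50623346 0.01908346 0.089     ]]
bottles: tall [[ 0.55188073 -0.10876486  0.205     ]] flask [[ 0.66118826 -0.03794585  0.114     ]]
stopper top [array([[-0.00859724,  0.16569231,  0.14      ]]), array([[0.00328492, 0.17145228, 0.04      ]])]
tray [[ 0.66921278 -0.23790606  0.04      ]
 [ 0.67374648 -0.65829176  0.04      ]
 [ 0.37119123 -0.65387131  0.04      ]
 [ 0.37576974 -0.24958533  0.04      ]] [[ 0.5241117  -0.45150175  0.03      ]]
petri [[ 0.5900535  -0.54510177  0.015     ]] [[ 0.58058835 -0.54843828  0.013     ]]
vial [[ 0.45396151 -0.38031889  0.034     ]]
hatch [1.37954702] [ 2.09905930e-04 -2.31731855e-01  1.01262315e+00 -1.21878954e+00]
```

```bash
python3 -m jog '[[0,0,-0.04,0,0],[0,0,-0.04,0,0],[0,0,-0.04,0,0],[-0.0306,0.0346,0,0,0],[-0.0306,0.0346,0,0,0],[-0.0306,0.0346,0,0,0],[-0.0306,0.0346,0,0,0],[-0.0306,0.0346,0,0,0],[-0.0306,0.0346,0,0,0],[-0.0306,0.0346,0,0,0],[-0.0306,0.0346,0,0,0],[-0.0306,0.0346,0,0,0],[-0.0306,0.0346,0,0,0],[-0.0306,0.0346,0,0,0],[-0.0306,0.0346,0,0,0],[-0.0306,0.0346,0,0,0],[-0.0306,0.0346,0,0,0],[0,0,0,0,0]]'
python3 -m jog '[[0,0,0,0.0229,0],[0,0,0,0.0229,0],[0,0,0,0.0229,0],[0,0,0,0.0229,0],[0,0,0,0.0229,0],[0,0,0,0.0229,0],[0,0,0,0.0229,0],[0,0,0,0.0229,0],[0,0,0,0.0229,0],[0,0,0,0.0229,0],[0,0,0,0.0229,0],[0,0,0,0,0]]'
python3 - <<'E'
from h import *
s=r.get_state();print(s["clock"],s["q"],s["contact_force"])
c=cal("wrist");im=r.snapshot("wrist")[:,:,::-1].copy();cv2.imwrite("pics/w1.png",im)
p=np.load("unit.npy")
for t in ["tweezers"]:
  for o in r.cut_out(t,"wrist")[:3]:
    ys,xs=np.nonzero(o["pixels"]);rc=cv2.minAreaRect(np.c_[xs,ys].astype(np.float32))
    print(t,o["score"],o["rect"],len(xs),rc); print(w2u(p,atz(c,cv2.boxPoints(rc),.09)),w2u(p,atz(c,rc[0],.09)))
E
```

```text
clock: 3.15
tool_pos: [0.5219, 0.0554, 0.3283]
eef_rot: [0.798, 0.603, -0.0, 0.002]
contact_force: [-0.8, 0.6, 0.0]
opening: 1.001
clock: 4.35
tool_pos: [0.5186, 0.0639, 0.3285]
eef_rot: [0.99, -0.138, -0.0, -0.0]
contact_force: [0.3, 0.6, 0.8]
opening: 1.0
4.35 [-0.41476199  0.4261555   0.31550834  1.71304932 -0.1507616   1.02643745
 -0.32342187] [0.27590097 0.57377835 0.79556369]
tweezers 0.9 [317.6, 197.6, 324.9, 269.6] 11 ((320.3844299316406, 232.5067138671875), (69.17372131347656, 1.2298192977905273), 86.68222045898438)
[[-1.38817131e-03 -3.80251706e-03  9.00000000e-02]
 [-8.10633735e-06 -3.71685117e-03  9.00000000e-02]
 [ 5.11936834e-03 -8.76773729e-02  9.00000000e-02]
 [ 3.64973735e-03 -8.77746063e-02  9.00000000e-02]] [[ 0.00176343 -0.04441641  0.09      ]]
```

View pics/w1.png

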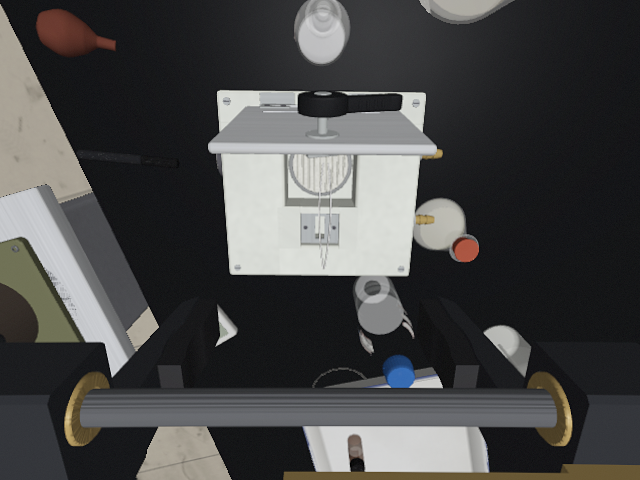

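```bash
python3 - <<'E'
from h import *
from scipy.optimize import least_squares
im=cv2.imread("pics/w1.png")
cv2.imwrite("pics/w1z.png",cv2.resize(im[140:290,210:410],None,fx=4,fy=4,interpolation=cv2.INTER_CUBIC))
c=cal("wrist");p=np.load("unit.npy")
C=np.array([[-.11,.105,.085],[.11,.105,.085],[.11,-.105,.085],[-.11,-.105,.085]])
print(proj(c,u2w(p,C)))
w=np.array([[218,91],[425.5,92.5],[410,275.5],[230.5,275]])
o=least_squares(lambda q:(proj(c,u2w(q,C))-w).ravel(),p);print(o.x,np.round(o.fun,1))
E
```

```text
[[213.69119821  92.74683654]
 [425.53490143  94.25580401]
 [408.08916599 278.95962243]
 [228.33101649 277.78695606]]
[ 0.52163537  0.06449548 -0.27739557] [-2.4 -0.6  2.4 -0.9  0.3  1.6 -0.3  1.1]
```

View pics/w1z.png

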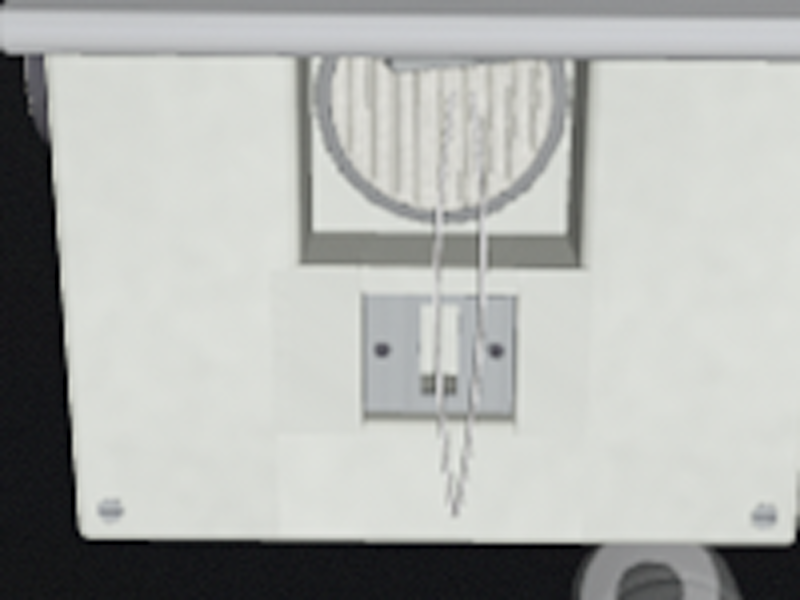

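```bash
python3 - <<'E'
from h import *
c=cal("wrist");p=np.array([.5212,.0642,-.2777]);np.save("unit.npy",p)
Z=lambda l:[[210+a/4,140+b/4] for a,b in l]
print(w2u(p,atz(c,Z([(455,515),(440,415),(470,415),(440,350),(480,350),(438,265),(484,265)]),.09)))
q=[[s*.078,.087-.158*np.cos(a)+e*.004*np.sin(a),.089+.158*np.sin(a)-0] for a in (1.3,1.35,1.4,1.45) for s in(-1,1) for e in (0,)]
print(np.round(proj(c,u2w(p,q)),1))
s=r.get_state();print(s["tool_pos"]); g=u2w(p,[[.0025,-.055,.088]])[0];d=g-s["tool_pos"]
from scipy.spatial.transform import Rotation as R
M=R.from_quat(s["eef_rot"]); print(M.as_matrix(),M.inv().apply(d), "yaw x az",np.degrees(np.arctan2(*M.as_matrix()[[1,0],0])))
E
```

```text
[[ 0.00444226 -0.09210813  0.09      ]
 [-0.00029482 -0.06039751  0.09      ]
 [ 0.00849443 -0.06034434  0.09      ]
 [-0.00044465 -0.04053876  0.09      ]
 [ 0.0111011  -0.04046976  0.09      ]
 [-0.00120054 -0.01544531  0.09      ]
 [ 0.01182429 -0.01536871  0.09      ]]
[[210.6 171.7]
 [434.3 173. ]
 [208.9 160.8]
 [436.4 162.2]
 [207.2 149.4]
 [438.3 150.8]
 [205.6 137.5]
 [440.2 138.9]]
[0.51865232 0.06370342 0.32848308]
[[ 9.63136073e-01 -2.69014553e-01 -2.74452753e-04]
 [-2.69014467e-01 -9.63136085e-01  3.14996554e-04]
 [-3.49074007e-04 -2.29552783e-04 -9.99999913e-01]] [0.00461092 0.05390411 0.24046912] yaw x az -15.605631280013103
```

```bash
python3 -m jog '[[0.0035,0.0245,0,0,0.4],[0.0035,0.0245,0,0,0.4],[0,0,0.04,0,0.4],[0,0,0.04,0,0.4],[0,0,0.04,0,0.4],[0,0,0.04,0,0.4],[0,0,0.03,0,0.4],[0,0,0.02,0,0.4],[0,0,0.015,0,0.4],[0,0,0.01,0,0.4],[0,0,0.01,0,0.4],[0,0,0,0,0.4],[0,0,0,0,0.4]]' 12
python3 - <<'E'
from h import *
s=r.get_state();print(s["tool_pos"],s["contact_force"]);p=np.load("unit.npy");print(w2u(p,[s["tool_pos"]]))
c=cal("wrist");im=r.snapshot("wrist")[:,:,::-1].copy();cv2.imwrite("pics/w2.png",im)
im=r.snapshot("scene")[:,:,::-1].copy();cv2.imwrite("pics/s2.png",cv2.resize(im[100:320,160:400],None,fx=2.5,fy=2.5))
E
```

```text
clock: 5.75
tool_pos: [0.5126, 0.014, 0.0838]
eef_rot: [0.99, -0.138, 0.0, -0.0]
contact_force: [-0.1, 0.2, 0.1]
opening: 0.6
[0.51260623 0.01399994 0.08382454] [-0.07404952  0.1889861   0.08741796]
[[ 0.00549754 -0.05063275  0.08382454]]
```

View pics/w2.png

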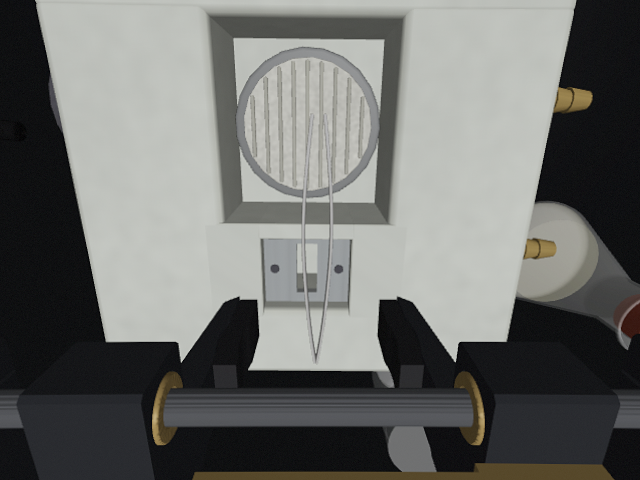

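View pics/s2.png

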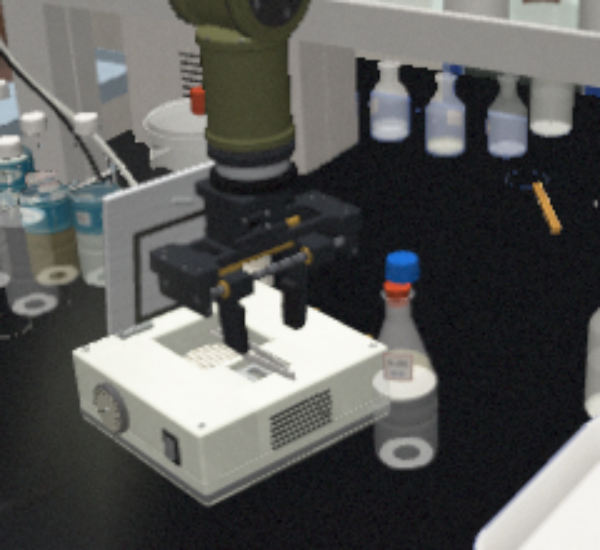

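```bash
python3 -m jog '[[0,0,-0.001,0,0.6],[0,0,0,0,0.75],[0,0,0,0,1],[0,0,0,0,1],[0,0,0,0,1],[0,0,0,0,1],[0,0,0,0,1]]' 12
python3 -m jog '[[0,0,-0.005,0,1],[0,0,-0.01,0,1],[0,0,-0.015,0,1],[0,0,-0.02,0,1],[0,0,0,0,1]]' 12
python3 - <<'E'
from h import *
im=r.snapshot("wrist")[:,:,::-1].copy();cv2.imwrite("pics/w3.png",im)
E
```

```text
clock: 6.55
tool_pos: [0.5123, 0.014, 0.0845]
eef_rot: [0.99, -0.138, -0.0, -0.0]
contact_force: [1.0, 0.0, -0.7]
opening: 0.007
clock: 7.05
tool_pos: [0.5141, 0.0139, 0.1371]
eef_rot: [0.99, -0.138, 0.003, -0.001]
contact_force: [0.1, 0.9, 0.2]
opening: 0.002
```

View pics/w3.png

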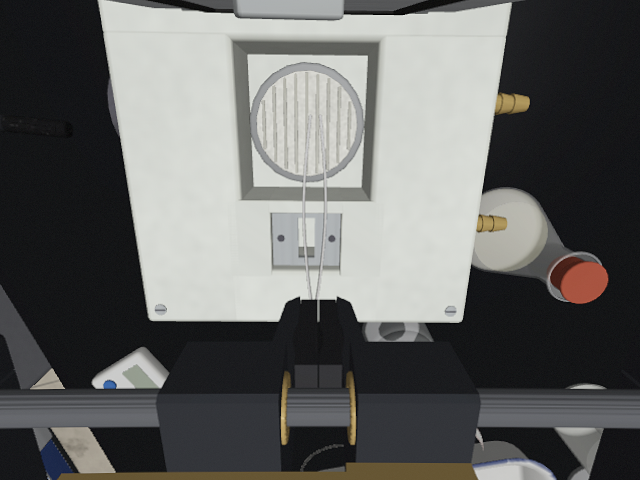

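```bash
python3 - <<'E'
from h import *
c=cal("wrist");s=r.get_state();p=np.load("unit.npy")
print("tcp px",proj(c,[s["tool_pos"]]), w2u(p,[s["tool_pos"]]))
C=[[-.11,-.105,.085],[.11,-.105,.085]];print(proj(c,u2w(p,C)))
for y in (-.092,-.06,-.05,-.03,.03): print(y,proj(c,u2w(p,[[.005,y,.09]])))
im=cv2.imread("pics/w3.png");cv2.imwrite("pics/w3z.png",cv2.resize(im[180:400,200:440],None,fx=3,fy=2.7,interpolation=cv2.INTER_CUBIC))
im=r.snapshot("scene")[:,:,::-1].copy();cv2.imwrite("pics/s3.png",cv2.resize(im[160:310,180:340],None,fx=4.5,fy=4,interpolation=cv2.INTER_CUBIC))
E
```

```text
tcp px [[319.02979516 286.57447499]] [[ 0.00624553 -0.05040275  0.13598124]]
[[150.18361703 326.36196169]
 [468.20654704 326.29569272]]
-0.092 [[316.66124395 313.11107749]]
-0.06 [[316.67914244 269.01221926]]
-0.05 [[316.68493584 254.44955842]]
-0.03 [[316.69682331 224.09756443]]
0.03 [[316.73508495 121.6478812 ]]
```

View pics/w3z.png

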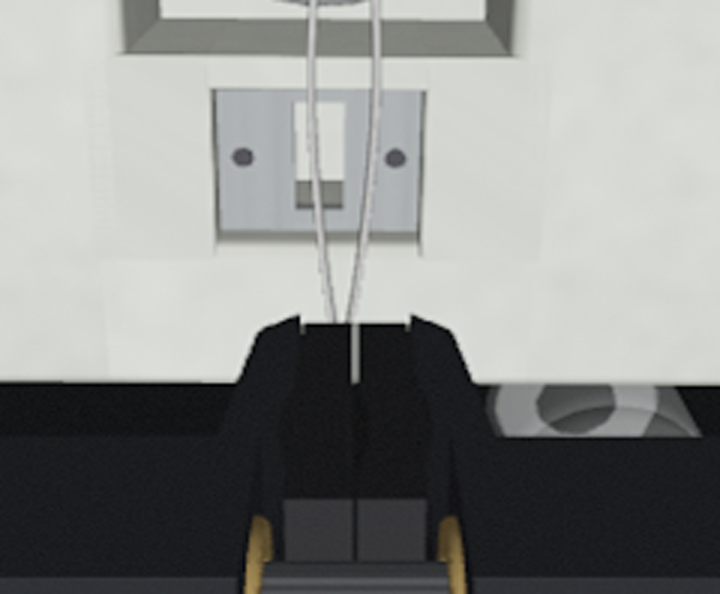

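View pics/s3.png

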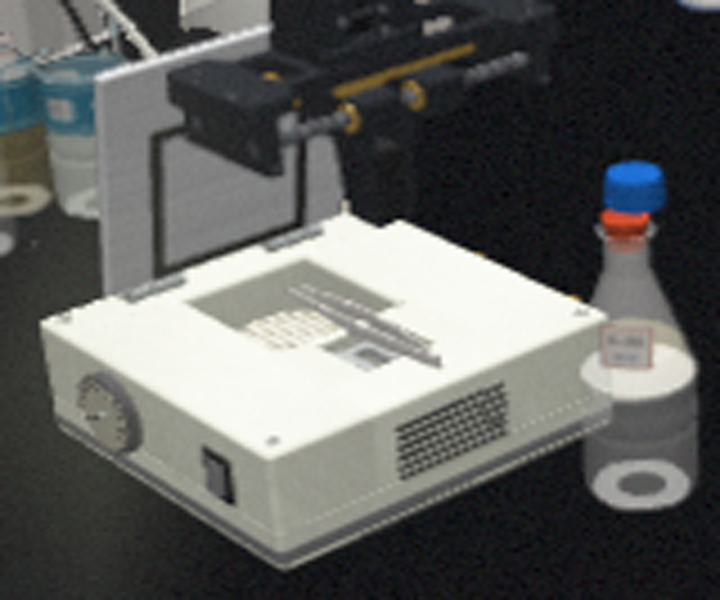

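```bash
python3 - <<'E'
from h import *
c=cal("scene");p=np.load("unit.npy")
for z in (.084,.09,.095,.1):
  for x in (-.038,-.021,.032,.049):
    q=proj(c,u2w(p,[[x,-.0506-.009,z],[x,-.0506+.009,z]]));print(z,x,np.round((q-[160,100])*2.5,0).tolist())
E
python3 -c "
import cv2
im=cv2.imread('pics/s2.png');cv2.imwrite('pics/s2z.png',cv2.resize(im[230:430,180:400],None,fx=3.5,fy=3))"
```

```text
0.084 -0.038 [[236.0, 384.0], [224.0, 377.0]]
0.084 -0.021 [[251.0, 377.0], [239.0, 370.0]]
0.084 0.032 [[296.0, 356.0], [284.0, 349.0]]
0.084 0.049 [[310.0, 350.0], [297.0, 343.0]]
0.09 -0.038 [[235.0, 378.0], [223.0, 371.0]]
0.09 -0.021 [[250.0, 371.0], [238.0, 364.0]]
0.09 0.032 [[295.0, 350.0], [283.0, 344.0]]
0.09 0.049 [[309.0, 344.0], [297.0, 337.0]]
0.095 -0.038 [[235.0, 373.0], [223.0, 366.0]]
0.095 -0.021 [[250.0, 366.0], [238.0, 359.0]]
0.095 0.032 [[295.0, 346.0], [283.0, 339.0]]
0.095 0.049 [[309.0, 339.0], [297.0, 333.0]]
0.1 -0.038 [[234.0, 368.0], [222.0, 361.0]]
0.1 -0.021 [[249.0, 362.0], [237.0, 355.0]]
0.1 0.032 [[295.0, 341.0], [282.0, 334.0]]
0.1 0.049 [[309.0, 335.0], [297.0, 328.0]]
```

View pics/s2z.png

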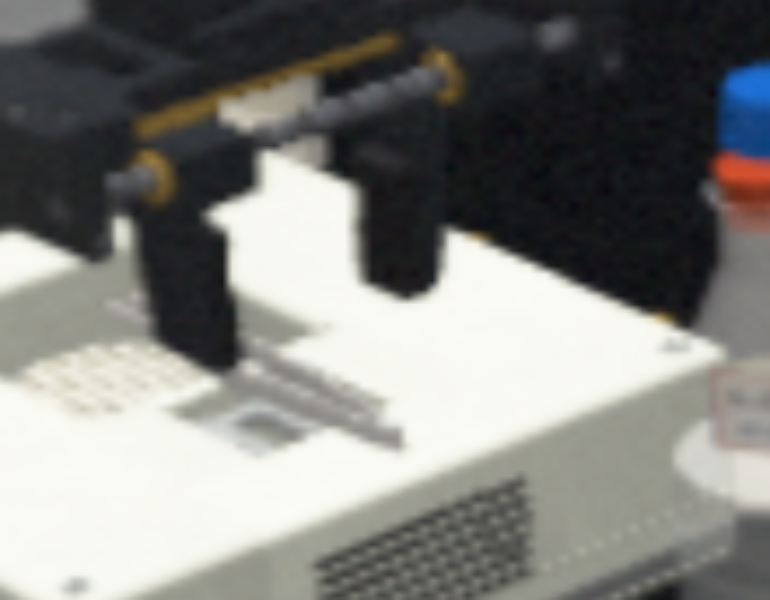

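```bash
python3 -c "
from plant import r;print(r.grip_depth)"; python3 -m jog '[[0,0,0.01,0,0.7],[0,0,0.02,0,0.7],[0,0,0.02,0,0.7],[0,0,0.007,0,0.7],[0,0,0,0,0.7],[0,0,0,0,0.7]]' 12;python3 -m jog '[[0,0,0.002,0,0.7],[0,0,0.002,0,0.7],[0,0,0,0,0.7]]'
python3 - <<'E'
from h import *
im=r.snapshot("scene")[:,:,::-1].copy();cv2.imwrite("pics/s4.png",cv2.resize(im[160:310,180:340],None,fx=4.5,fy=4,interpolation=cv2.INTER_CUBIC))
im=r.snapshot("wrist")[:,:,::-1].copy();cv2.imwrite("pics/w4.png",im)
E
```

```text
0.0187
clock: 7.75
tool_pos: [0.5123, 0.0138, 0.0774]
eef_rot: [0.99, -0.138, -0.0, 0.0]
contact_force: [0.5, 0.6, -0.4]
opening: 0.294
clock: 8.05
tool_pos: [0.5124, 0.014, 0.0737]
eef_rot: [0.99, -0.138, 0.0, -0.0]
contact_force: [-0.5, -0.3, -0.5]
opening: 0.301
```

View pics/s4.png

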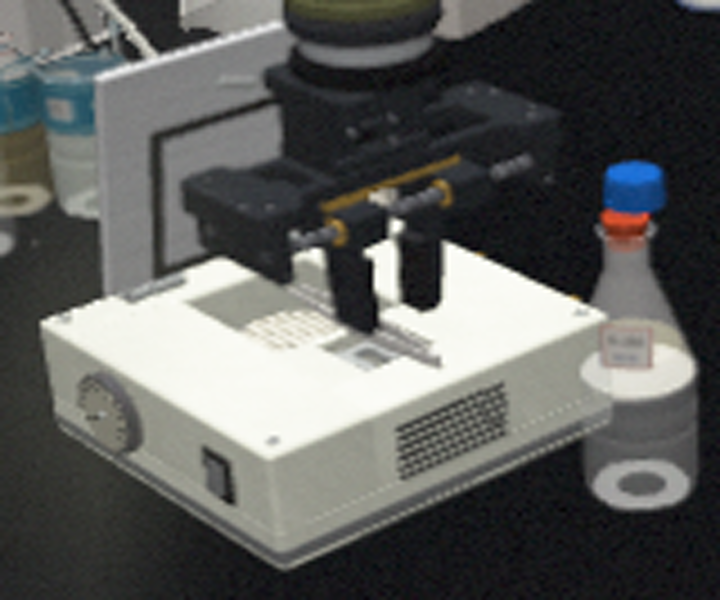

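View pics/w4.png

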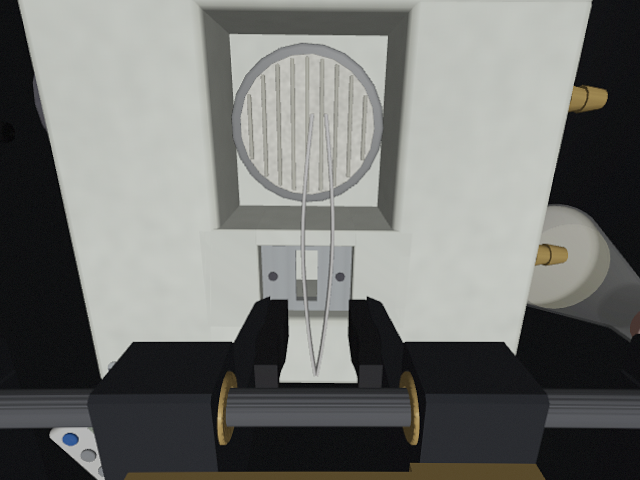

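```bash
python3 - <<'E'
from h import *
c=cal("scene");p=np.load("unit.npy")
for z in (.085,.09,.095,.1,.105):
  for x in (-.026,-.008,.018,.036):
    q=proj(c,u2w(p,[[x,-.0506-.009,z],[x,-.0506+.009,z]]));print(z,x,np.round((q-[180,160])*[4.5,4],0).tolist())
print((proj(c,u2w(p,[[-.11,-.105,.085],[-.11,.105,.085],[.11,-.105,.085]]))-[180,160])*[4.5,4])
E
```

```text
0.085 -0.026 [[353.0, 365.0], [332.0, 353.0]]
0.085 -0.008 [[382.0, 353.0], [360.0, 342.0]]
0.085 0.018 [[421.0, 337.0], [399.0, 326.0]]
0.085 0.036 [[448.0, 326.0], [426.0, 315.0]]
0.09 -0.026 [[353.0, 357.0], [331.0, 346.0]]
0.09 -0.008 [[381.0, 346.0], [359.0, 334.0]]
0.09 0.018 [[421.0, 329.0], [399.0, 318.0]]
0.09 0.036 [[448.0, 318.0], [426.0, 308.0]]
0.095 -0.026 [[352.0, 349.0], [330.0, 338.0]]
0.095 -0.008 [[380.0, 338.0], [358.0, 327.0]]
0.095 0.018 [[420.0, 322.0], [398.0, 311.0]]
0.095 0.036 [[447.0, 311.0], [425.0, 300.0]]
0.1 -0.026 [[351.0, 342.0], [329.0, 330.0]]
0.1 -0.008 [[379.0, 330.0], [357.0, 319.0]]
0.1 0.018 [[419.0, 314.0], [397.0, 303.0]]
0.1 0.036 [[447.0, 303.0], [424.0, 293.0]]
0.105 -0.026 [[350.0, 334.0], [328.0, 323.0]]
0.105 -0.008 [[379.0, 323.0], [357.0, 312.0]]
0.105 0.018 [[419.0, 306.0], [397.0, 296.0]]
0.105 0.036 [[446.0, 296.0], [424.0, 285.0]]
[[271.48506849 453.48410645]
 [ 35.80539835 316.54327495]
 [612.82395723 307.99287448]]
```

```bash
python3 -m jog '[[0,0,0.003,0,0.7],[0,0,0.003,0,0.7],[0,0,0.002,0,0.7],[0,0,0,0,0.7]]';python3 -m jog '[[0,0,0.002,0,0.7],[0,0,0,0,0.7]]';python3 -m jog '[[0,0,0.0015,0,0.7],[0,0,0,0,0.7]]'
```

```text
clock: 8.55
tool_pos: [0.512, 0.014, 0.0651]
eef_rot: [0.99, -0.138, -0.0, 0.0]
contact_force: [0.1, 0.4, -0.5]
opening: 0.299
clock: 8.75
tool_pos: [0.5122, 0.014, 0.0633]
eef_rot: [0.99, -0.138, -0.0, -0.0]
contact_force: [0.3, 0.3, -0.0]
opening: 0.297
clock: 8.95
tool_pos: [0.5122, 0.014, 0.0619]
eef_rot: [0.99, -0.138, -0.0, -0.0]
contact_force: [-0.7, 0.1, -0.8]
opening: 0.3
```

```bash
python3 -m jog '[[0,0,0,0,0.85],[0,0,0,0,1],[0,0,0,0,1],[0,0,0,0,1],[0,0,0,0,1]]' 10
```

```text
clock: 9.45
tool_pos: [0.5123, 0.014, 0.062]
eef_rot: [0.99, -0.138, 0.0, -0.0]
contact_force: [-0.1, -0.2, 0.6]
opening: 0.125
```

```bash
python3 -m jog '[[0,0,-0.005,0,1],[0,0,-0.01,0,1],[0,0,-0.025,0,1],[0,0,-0.03,0,1],[0,0,-0.03,0,1],[0,0,-0.03,0,1],[0,0,-0.03,0,1],[0,0,-0.03,0,1],[0,0,-0.02,0,1],[0,0,-0.01,0,1],[0,0,0,0,1]]' 15
python3 - <<'E'
from h import *
im=r.snapshot("wrist")[:,:,::-1].copy();cv2.imwrite("pics/w5.png",im)
im=r.snapshot("scene")[:,:,::-1].copy();cv2.imwrite("pics/s5.png",im)
E
```

```text
clock: 10.55
tool_pos: [0.5129, 0.0139, 0.2834]
eef_rot: [0.99, -0.138, 0.001, -0.0]
contact_force: [-0.2, -0.6, -1.8]
opening: 0.122
```

View pics/w5.png

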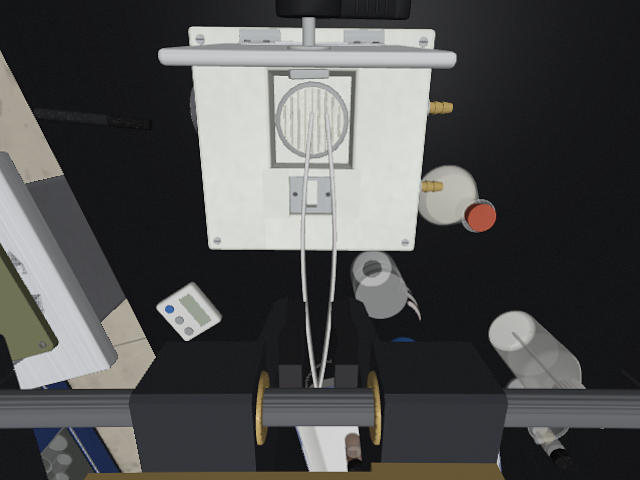

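View pics/s5.png

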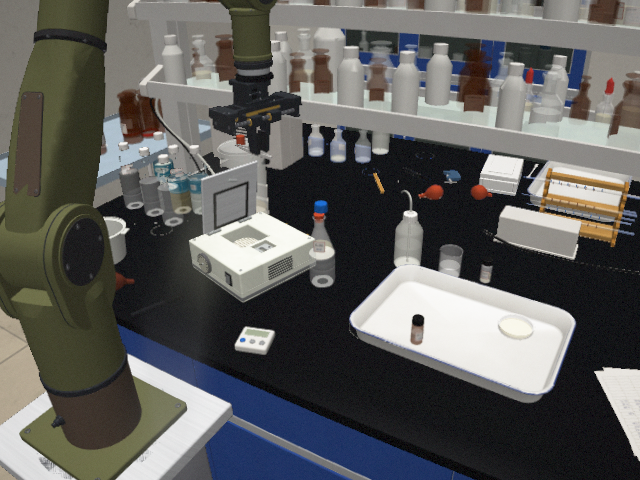

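Tweezers are gripped (legs at px 305–332, tip near (318,385), in the wrist view). Moving over the tray.

```bash
python3 -m jog '[[0.007,0.018,0,0,1],[0.01425,0.0362,0,0,1],[0.01425,0.0362,0,0,1],[0.01425,0.0362,0,0,1],[0.01425,0.0362,0,0,1],[0.01425,0.0362,0,0,1],[0.01425,0.0362,0,0,1],[0.01425,0.0362,0,0,1],[0.01425,0.0362,0,0,1],[0.01425,0.0362,0,0,1],[0.01425,0.0362,0,0,1],[0.01425,0.0362,0,0,1],[0.007,0.018,0,0,1],[0,0,0.03,0,1],[0,0,0.04,0,1],[0,0,0.04,0,1],[0,0,0.03,0,1],[0,0,0,0,1],[0,0,0,0,1]]'
python3 - <<'E'
from h import *
im=r.snapshot("wrist")[:,:,::-1].copy();cv2.imwrite("pics/w6.png",im)
im=r.snapshot("scene")[:,:,::-1].copy();cv2.imwrite("pics/s6.png",cv2.resize(im[180:420,300:620],None,fx=2.5,fy=2.5))
E
```

```text
clock: 12.55
tool_pos: [0.5575, -0.4502, 0.1411]
eef_rot: [0.99, -0.138, -0.001, -0.0]
contact_force: [-0.8, -1.0, -0.8]
opening: 0.123
```

View pics/w6.png

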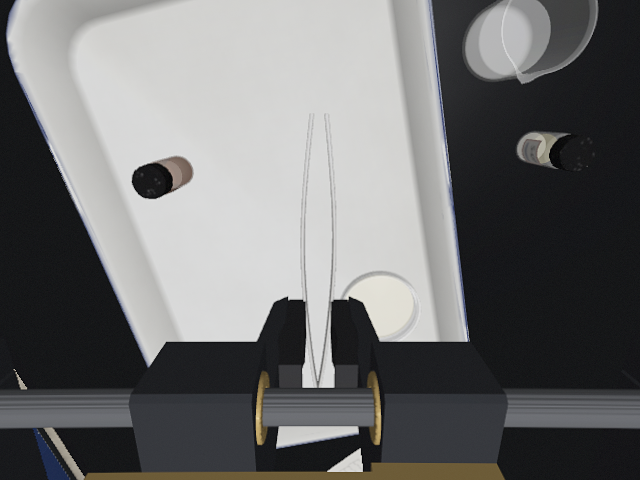

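View pics/s6.png

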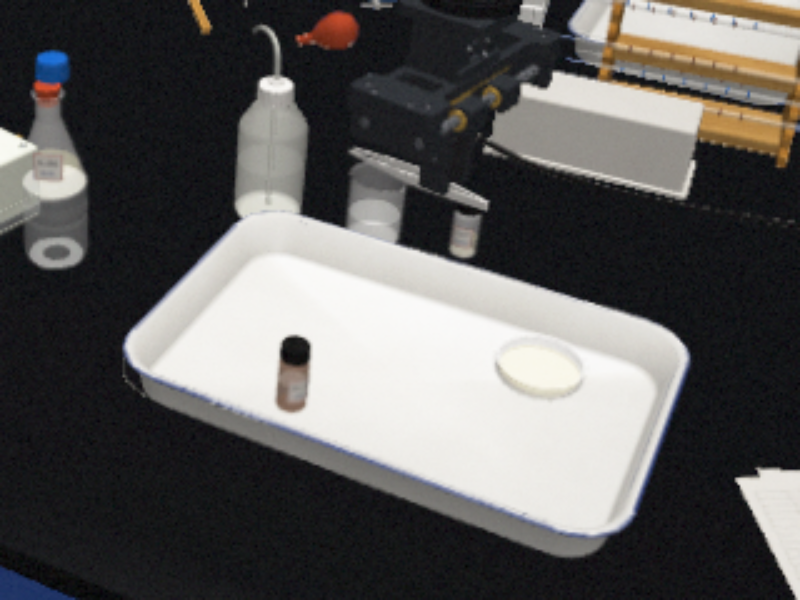

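```bash
python3 - <<'E'
from h import *
c=cal("wrist");s=r.get_state();t=s["tool_pos"];print(t)
from scipy.spatial.transform import Rotation as R
M=R.from_quat(s["eef_rot"])
print("petri wrist",atz(c,[380,305],.015),"vial top",atz(c,[153,180],.06))
W=atz(c,[380,305],.015)[0];print("petri in tool",M.inv().apply(W-t))
W=atz(c,[[153,180]],.06)[0];print("vial in tool",M.inv().apply(W-t))
for e in [[312,114],[327,114],[303,230],[335,230]]:
  print("tweez leg pts at z", [np.round(M.inv().apply(atz(c,e,z)[0]-t),4) for z in (t[2]+.005,t[2]+.03)])
E
```

```text
[ 0.5588027  -0.45144451  0.14372885]
petri wrist [[ 0.59104499 -0.54442189  0.015     ]] vial top [[ 0.46003154 -0.38077875  0.06      ]]
petri in tool [0.05607039 0.08044509 0.1289968 ]
vial in tool [-0.11455171 -0.04110215  0.08335726]
tweez leg pts at z [array([-0.0032, -0.0845, -0.0051]), array([-0.0028, -0.0845, -0.0301])]
tweez leg pts at z [array([ 0.0033, -0.0845, -0.0051]), array([ 0.0028, -0.0845, -0.0301])]
tweez leg pts at z [array([-0.0077, -0.0322, -0.0051]), array([-0.0067, -0.0399, -0.0301])]
tweez leg pts at z [array([ 0.0076, -0.0322, -0.005 ]), array([ 0.0064, -0.0399, -0.03  ])]
```

```bash
python3 -m jog '[[0.005,0,0.02,0,1],[0.005,0,0.03,0,1],[0,0,0.03,0,1],[0,0,0.025,0,1],[0,0,0.015,0,1],[0,0,0.01,0,1],[0,0,0.005,0,1],[0,0,0,0,1]]'
python3 - <<'E'
from h import *
im=r.snapshot("scene")[:,:,::-1].copy();cv2.imwrite("pics/s7.png",cv2.resize(im[180:420,300:620],None,fx=2.5,fy=2.5))
E
```

```text
clock: 13.45
tool_pos: [0.5678, -0.4533, 0.0071]
eef_rot: [0.99, -0.138, 0.0, 0.0]
contact_force: [-0.4, -0.5, 0.8]
opening: 0.119
```

View pics/s7.png

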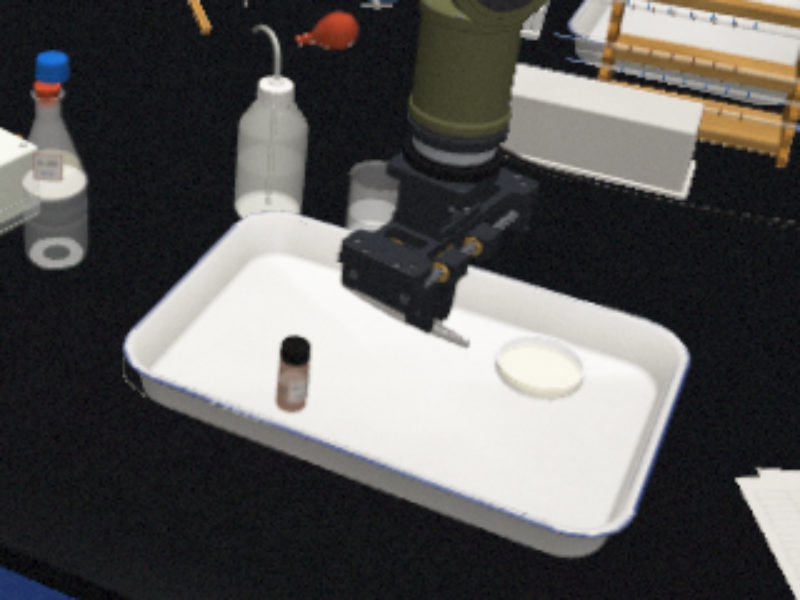

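```bash
python3 -m jog '[[0,0,0.005,0,1],[0,0,0.005,0,1],[0,0,0.004,0,1],[0,0,0,0,1]]'; python3 -m jog '[[0,0,0.003,0,1],[0,0,0.003,0,1],[0,0,0,0,1]]'; python3 -m jog '[[0,0,0.0015,0,1],[0,0,0,0,1]]'
```

```text
clock: 13.9
tool_pos: [0.5671, -0.4526, -0.0078]
eef_rot: [0.99, -0.138, -0.001, -0.0]
contact_force: [0.4, -0.5, -0.3]
opening: 0.118
clock: 14.2
tool_pos: [0.5673, -0.4528, -0.0136]
eef_rot: [0.99, -0.138, -0.0, -0.0]
contact_force: [-0.6, -0.7, -0.4]
opening: 0.123
clock: 14.4
tool_pos: [0.5675, -0.453, -0.0147]
eef_rot: [0.99, -0.138, -0.0, -0.0]
contact_force: [-0.2, -0.2, -0.1]
opening: 0.12
```

```bash
python3 -m jog '[[0,0,0.0015,0,1],[0,0,0,0,1]]'; python3 -m jog '[[0,0,0.0015,0,1],[0,0,0,0,1]]'; python3 - <<'E'
from h import *
im=r.snapshot("scene")[:,:,::-1].copy();cv2.imwrite("pics/s8.png",cv2.resize(im[240:360,400:540],None,fx=5,fy=5))
im=r.snapshot("wrist")[:,:,::-1].copy();cv2.imwrite("pics/w8.png",im)
E
```

```text
clock: 14.6
tool_pos: [0.5675, -0.453, -0.0162]
eef_rot: [0.99, -0.138, -0.0, -0.0]
contact_force: [0.0, -0.4, 0.9]
opening: 0.118
clock: 14.8
tool_pos: [0.5674, -0.453, -0.0177]
eef_rot: [0.99, -0.138, -0.0, -0.0]
contact_force: [0.3, 0.4, -0.7]
opening: 0.121
```

View pics/s8.png

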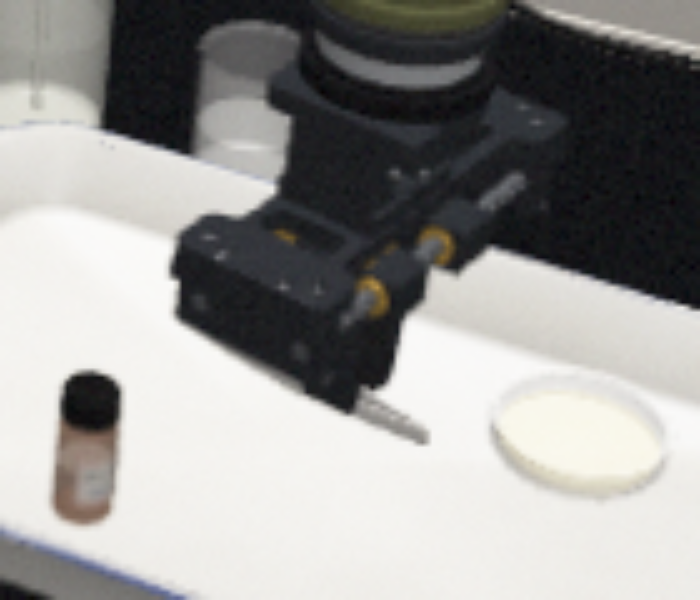

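View pics/w8.png

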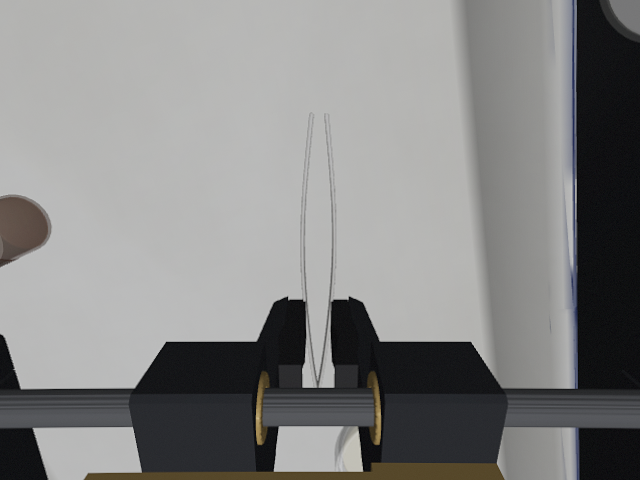

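```bash
for i in 1; do python3 -m jog '[[0,0,0.0015,0,1],[0,0,0,0,1]]'; done; python3 -m jog '[[0,0,0.0015,0,1],[0,0,0,0,1]]';  python3 -m jog '[[0,0,0.0015,0,1],[0,0,0,0,1]]'
```

```text
clock: 15.1
tool_pos: [0.5677, -0.4534, -0.0187]
eef_rot: [0.99, -0.138, 0.0, 0.0]
contact_force: [0.8, 0.0, 1.3]
opening: 0.122
clock: 15.3
tool_pos: [0.5678, -0.4535, -0.019]
eef_rot: [0.99, -0.138, 0.0, 0.0]
contact_force: [-1.7, 2.2, 7.9]
opening: 0.124
clock: 15.5
tool_pos: [0.5679, -0.4537, -0.0193]
eef_rot: [0.99, -0.138, 0.0, 0.0]
contact_force: [-4.3, 2.8, 15.4]
opening: 0.125
```

```bash
python3 -m jog '[[0,0,-0.0025,0,1],[0,0,0,0,1]]'; python3 -m jog '[[0,0,0,0,0.85],[0,0,0,0,0.8],[0,0,0,0,0.7],[0,0,0,0,0.7]]'; python3 -m jog '[[0,0,-0.005,0,0.7],[0,0,-0.01,0,0.7],[0,0,-0.02,0,0.7],[0,0,-0.03,0,0.7],[0,0,-0.03,0,0.7],[0,0,-0.03,0,0.7],[0,0,0,0,0.7]]'
python3 - <<'E'
from h import *
im=r.snapshot("scene")[:,:,::-1].copy();cv2.imwrite("pics/s9.png",cv2.resize(im[180:420,300:620],None,fx=2.5,fy=2.5))
im=r.snapshot("wrist")[:,:,::-1].copy();cv2.imwrite("pics/w9.png",im)
E
```

```text
clock: 15.7
tool_pos: [0.5679, -0.4535, -0.019]
eef_rot: [0.99, -0.138, 0.0, 0.0]
contact_force: [-0.3, -1.1, 4.1]
opening: 0.124
clock: 16.1
tool_pos: [0.5674, -0.4527, -0.02]
eef_rot: [0.99, -0.138, -0.0, -0.0]
contact_force: [-0.2, 0.1, 0.3]
opening: 0.298
clock: 16.8
tool_pos: [0.5706, -0.4562, 0.1129]
eef_rot: [0.99, -0.138, 0.005, 0.003]
contact_force: [0.1, -0.1, 1.6]
opening: 0.302
```

View pics/s9.png

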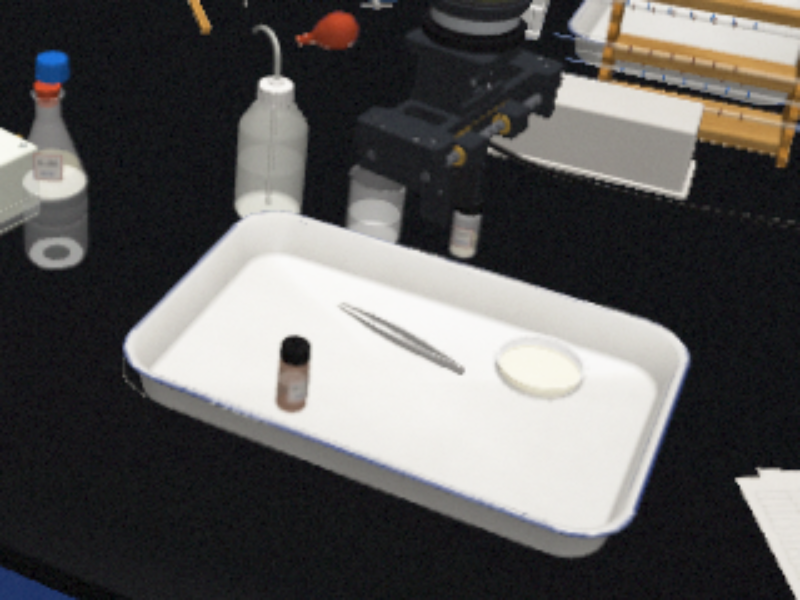

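View pics/w9.png

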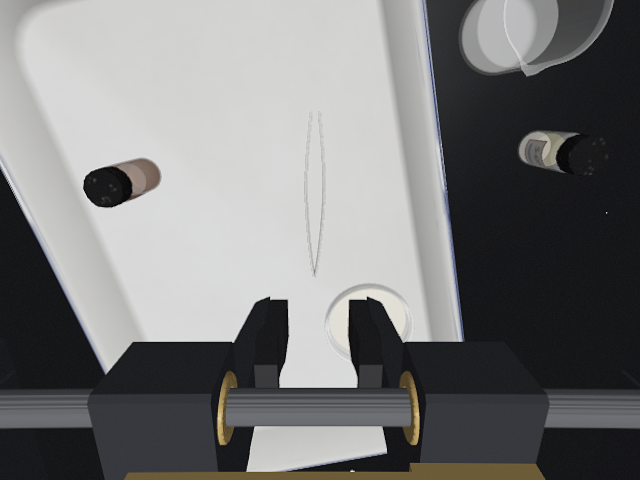

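```bash
python3 -m jog '[[0,0,-0.044,0,1],[0,0,-0.044,0,1],[0,0,-0.044,0,1],[0,0,-0.045,0,1],[-0.0163,-0.0391,0,0,1],[-0.0163,-0.0391,0,0,1],[-0.0163,-0.0391,0,0,1],[-0.0163,-0.0391,0,0,1],[-0.0163,-0.0391,0,0,1],[-0.0163,-0.0391,0,0,1],[-0.0163,-0.0391,0,0,1],[-0.0163,-0.0391,0,0,1],[-0.0163,-0.0391,0,0,1],[-0.0163,-0.0391,0,0,1],[-0.0163,-0.0391,0,0,1],[-0.0163,-0.0391,0,0,1],[-0.0163,-0.0391,0,0,1],[-0.0163,-0.0391,0,0,1],[-0.0163,-0.0391,0,0,1],[0,0,0,0,1]]'
python3 -m jog '[[0,0,0,0,1],[0,0,0,0,1]]'
python3 - <<'E'
from h import *
s=r.get_state();print(w2u(np.load("unit.npy"),[s["tool_pos"]]),s["q"])
im=r.snapshot("scene")[:,:,::-1].copy();cv2.imwrite("pics/s10.png",cv2.resize(im[60:300,120:360],None,fx=2.5,fy=2.5))
im=r.snapshot("wrist")[:,:,::-1].copy();cv2.imwrite("pics/w10.png",im)
E
```

```text
clock: 18.9
tool_pos: [0.4902, 0.1856, 0.2813]
eef_rot: [0.991, -0.132, -0.002, -0.001]
contact_force: [0.6, 0.3, -0.7]
opening: 0.005
clock: 19.1
tool_pos: [0.4925, 0.1762, 0.2822]
eef_rot: [0.99, -0.139, -0.0, 0.001]
contact_force: [-0.1, -0.6, 0.0]
opening: 0.007
[[-0.05831689  0.09979086  0.28223108]] [-0.63939406  0.47832987  0.32542912  1.78697433 -0.18655505  0.90765573
 -0.51132433]
```

View pics/s10.png

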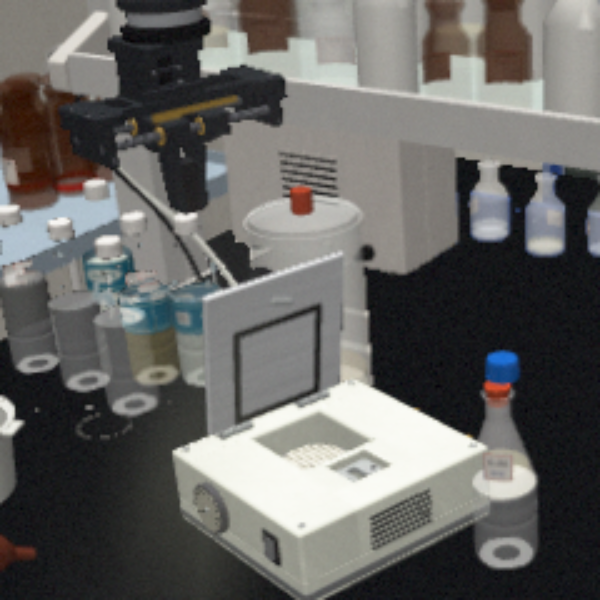

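View pics/w10.png

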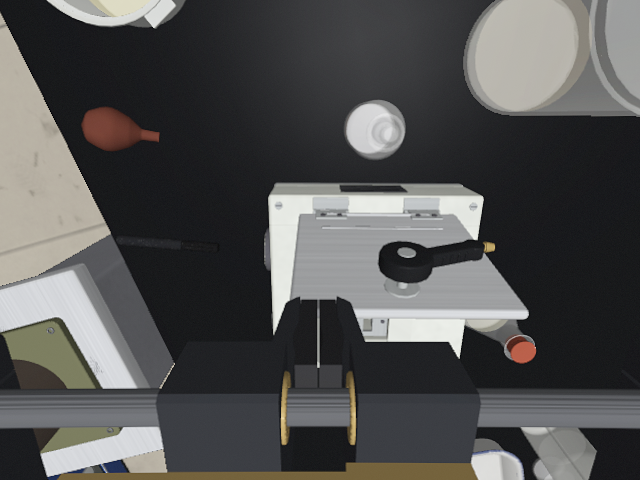

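```bash
python3 - <<'E'
from h import *
c=cal("scene");p=np.load("unit.npy")
for z in (.282,.295,.307,.32):
  print(z,np.round((proj(c,u2w(p,[[-.0583,.0998,z],[-.0583-.0175,.0908,z],[-.0583+.0175,.0908,z]]))-[120,60])*2.5).tolist())
w=cal("wrist")
def P(x,rho,h,th): return [x,.087-rho*np.cos(th)+h*np.sin(th),.089+rho*np.sin(th)+h*np.cos(th)]
for th in(1.3,1.35,1.4,1.45):
  print(th,np.round(proj(w,u2w(p,[P(-.078,.158,.004,th),P(.078,.158,.004,th),P(0,.1325,.032,th)]))).tolist())
E
```

```text
0.282 [[193.0, 238.0], [181.0, 246.0], [215.0, 236.0]]
0.295 [[191.0, 225.0], [179.0, 232.0], [213.0, 222.0]]
0.307 [[189.0, 212.0], [177.0, 219.0], [211.0, 209.0]]
0.32 [[187.0, 198.0], [176.0, 205.0], [210.0, 195.0]]
1.3 [[289.0, 330.0], [525.0, 330.0], [405.0, 273.0]]
1.35 [[288.0, 321.0], [528.0, 321.0], [405.0, 263.0]]
1.4 [[288.0, 312.0], [532.0, 312.0], [406.0, 254.0]]
1.45 [[287.0, 301.0], [535.0, 301.0], [407.0, 244.0]]
```

```bash
python3 -m jog '[[0,0,0.03,0,1],[0,0,0.03,0,1],[0,0,0.027,0,1],[0,0,0,0,1],[0,0.01,0,0,1],[0,0.01,0,0,1],[0,0.0146,0.0031,0,1],[0,0.0146,0.0031,0,1],[0,0.0122,0.0058,0,1],[0,0.0122,0.0058,0,1],[0,0,0,0,1]]'
python3 - <<'E'
from h import *
s=r.get_state();print(w2u(np.load("unit.npy"),[s["tool_pos"]]))
im=r.snapshot("scene")[:,:,::-1].copy();cv2.imwrite("pics/s11.png",cv2.resize(im[60:300,120:360],None,fx=2.5,fy=2.5))
im=r.snapshot("wrist")[:,:,::-1].copy();cv2.imwrite("pics/w11.png",im)
E
```

```text
clock: 20.3
tool_pos: [0.4711, 0.1042, 0.177]
eef_rot: [0.99, -0.14, -0.001, 0.001]
contact_force: [-0.0, 0.5, 0.8]
opening: 0.006
[[-0.05916248  0.02474774  0.17698013]]
```

View pics/s11.png

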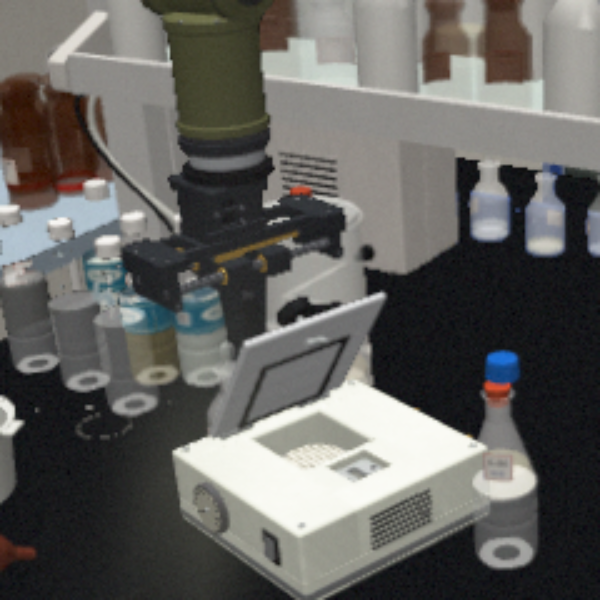

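View pics/w11.png

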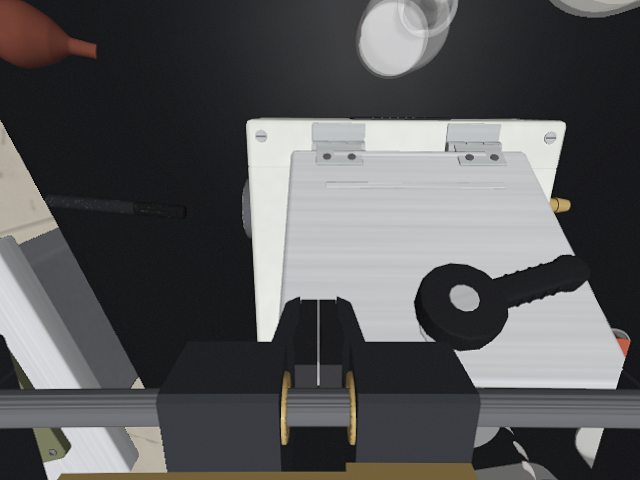

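```bash
python3 -m jog '[[0,0.0108,0.0081,0,1],[0,0.0108,0.0081,0,1],[0,0.009,0.01,0,1],[0,0.009,0.01,0,1],[0,0.0068,0.0116,0,1],[0,0.0068,0.0116,0,1],[0,0.0044,0.0128,0,1],[0,0.0044,0.0128,0,1],[0,0.0025,0.01,0,1],[0,0,0,0,1]]'
python3 -m jog '[[0,0.001,0.006,0,1],[0,0,0.003,0,1],[0,0,0,0,1]]'
```

```text
clock: 21.4
tool_pos: [0.4541, 0.0451, 0.0817]
eef_rot: [0.99, -0.138, -0.001, 0.0]
contact_force: [-0.3, 0.7, 0.8]
opening: 0.002
clock: 21.7
tool_pos: [0.4546, 0.0443, 0.0736]
eef_rot: [0.99, -0.138, -0.0, -0.0]
contact_force: [0.5, -0.2, 0.2]
opening: 0.002
```

```bash
python3 -m jog '[[0,0,0.002,0,1],[0,0,0.002,0,1],[0,0,0,0,1]]'
python3 -m jog '[[0,0,0.002,0,1],[0,0,0,0,1]]'
python3 -m jog '[[0,0,0.0015,0,1],[0,0,0,0,1]]'
```

```text
clock: 22.0
tool_pos: [0.4547, 0.0441, 0.0696]
eef_rot: [0.99, -0.138, 0.0, -0.0]
contact_force: [0.5, 0.2, -0.5]
opening: 0.003
clock: 22.2
tool_pos: [0.4546, 0.0441, 0.0676]
eef_rot: [0.99, -0.138, -0.0, -0.0]
contact_force: [-0.9, 0.0, -0.5]
opening: 0.011
clock: 22.4
tool_pos: [0.4546, 0.0441, 0.0661]
eef_rot: [0.99, -0.138, -0.0, -0.0]
contact_force: [0.4, 0.3, -0.6]
opening: 0.006
```

```bash
python3 - <<'E'
from h import *
im=r.snapshot("scene")[:,:,::-1].copy();cv2.imwrite("pics/s12.png",cv2.resize(im[140:310,180:350],None,fx=3.5,fy=3.5))
im=r.snapshot("wrist")[:,:,::-1].copy();cv2.imwrite("pics/w12.png",im)
E
```

```text
(no output)
```

View pics/s12.png

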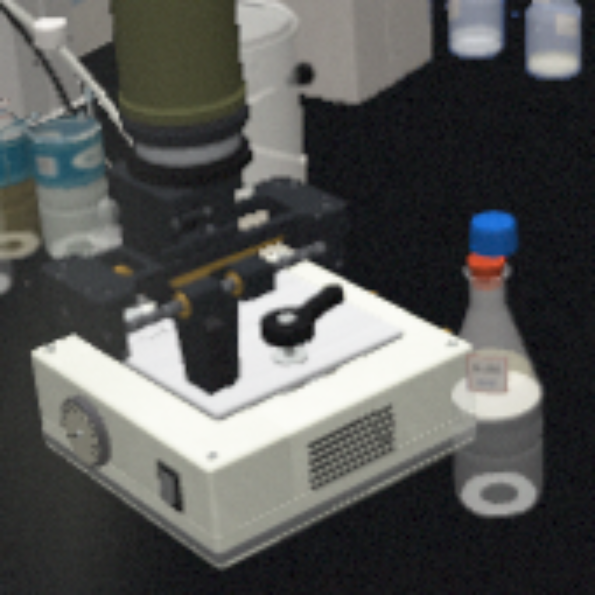

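View pics/w12.png

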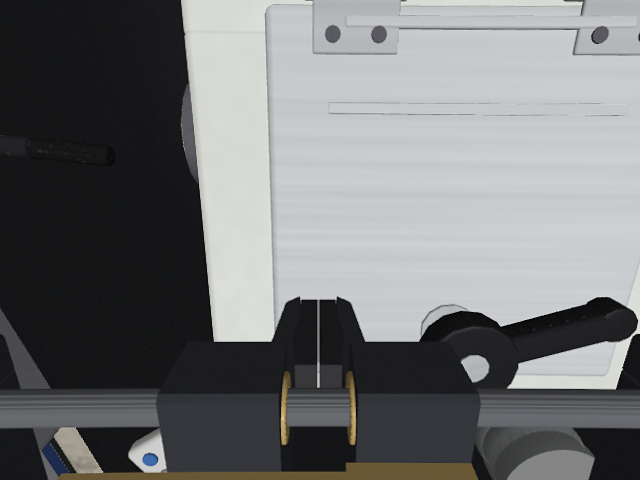

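```bash
python3 -m jog '[[0,0,0.0015,0,1],[0,0,0,0,1]]'
python3 -m jog '[[0,0,0.0015,0,1],[0,0,0,0,1]]'
python3 -m jog '[[0,0,0.0015,0,1],[0,0,0,0,1]]'
```

```text
clock: 22.7
tool_pos: [0.4546, 0.0441, 0.0646]
eef_rot: [0.99, -0.138, -0.0, -0.0]
contact_force: [0.9, 0.1, -0.3]
opening: 0.007
clock: 22.9
tool_pos: [0.4546, 0.0441, 0.0632]
eef_rot: [0.99, -0.138, 0.0, -0.0]
contact_force: [-1.8, 0.2, 1.5]
opening: 0.008
clock: 23.1
tool_pos: [0.4547, 0.0441, 0.063]
eef_rot: [0.99, -0.138, 0.0, -0.0]
contact_force: [-2.5, -0.2, 19.2]
opening: 0.006
```

```bash
python3 -m jog '[[0,0,-0.02,0,1],[0,0,-0.045,0,1],[0.02,-0.015,-0.045,0,1],[0.02,-0.015,-0.045,0,0.7],[0.0185,-0.015,-0.01,0,0.7],[0,0,0,0,0.7],[0,0,0,0,0.7]]'
cat >> h.py <<'E'
E
python3 - <<'E'
from h import *
c=cal("wrist");s=r.get_state();p=np.load("unit.npy");print(w2u(p,[s["tool_pos"]]))
im=r.snapshot("wrist")[:,:,::-1].copy();cv2.imwrite("pics/w13.png",im)
im=r.snapshot("scene")[:,:,::-1].copy();cv2.imwrite("pics/s13.png",cv2.resize(im[180:310,180:350],None,fx=4,fy=4))
for t in ["stud_turn","lever_end"]:
  for o in r.cut_out(t,"wrist")[:1]:
    ys,xs=np.nonzero(o["pixels"]);print(t,o["score"],o["rect"],len(xs))
for a in (0,.5,1.,1.2,1.4):
  print(a,np.round(proj(c,u2w(p,[[.0545*np.sin(a),-.0455+.0545*np.cos(a),.1135],[0,-.0455,.121]]))).tolist())
E
```

```text
clock: 23.8
tool_pos: [0.5207, 0.0708, 0.2234]
eef_rot: [0.99, -0.138, -0.001, 0.0]
contact_force: [-0.5, -1.0, 0.2]
opening: 0.299
[[-0.00228652  0.00623248  0.22339765]]
stud_turn 0.68 [299.1, 256.6, 390.6, 308.0] 2331
lever_end 0.84 [302.1, 257.6, 394.0, 308.5] 2399
0 [[322.0, 223.0], [322.0, 289.0]]
0.5 [[355.0, 231.0], [322.0, 289.0]]
1.0 [[378.0, 253.0], [322.0, 289.0]]
1.2 [[383.0, 264.0], [322.0, 289.0]]
1.4 [[386.0, 275.0], [322.0, 289.0]]
```

View pics/w13.png

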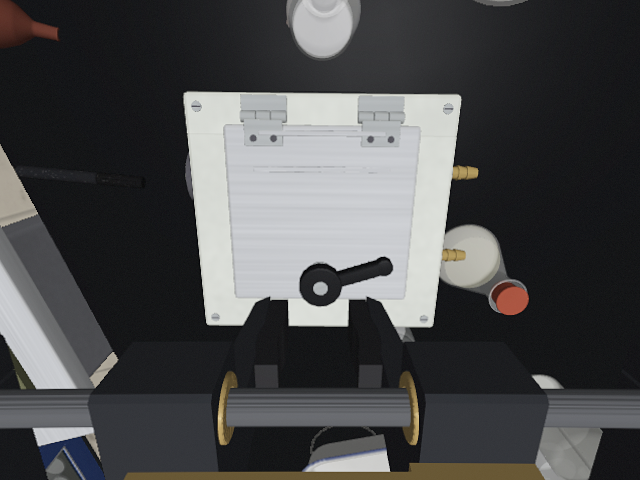

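View pics/s13.png

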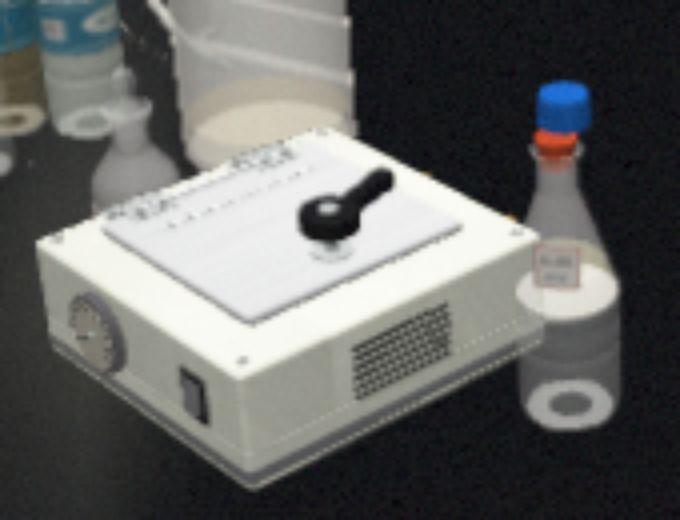

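```bash
python3 -m jog '[[0.0287,0.0356,0,0,1],[0.0287,0.0356,0,0,1],[0,0,0.04,0,1],[0,0,0.04,0,1],[0,0,0.03,0,1],[0,0,0,0,1]]'
python3 -m jog '[[0,0,0.02,0,1],[0,0,0.015,0,1],[0,0,0,0,1]]'
python3 - <<'E'
from h import *
c=cal("wrist");s=r.get_state();p=np.load("unit.npy");print(w2u(p,[s["tool_pos"]]))
im=r.snapshot("wrist")[:,:,::-1].copy();cv2.imwrite("pics/w14.png",im)
im=r.snapshot("scene")[:,:,::-1].copy();cv2.imwrite("pics/s14.png",cv2.resize(im[180:310,180:350],None,fx=4,fy=4))
E
```

```text
clock: 24.6
tool_pos: [0.5533, -0.0135, 0.1102]
eef_rot: [0.99, -0.138, -0.005, 0.001]
contact_force: [-1.1, 0.7, 0.4]
opening: 0.007
clock: 24.9
tool_pos: [0.5566, -0.0134, 0.0788]
eef_rot: [0.99, -0.138, -0.001, 0.0]
contact_force: [-0.7, 0.7, -0.8]
opening: 0.005
[[ 0.055303   -0.06492326  0.0787775 ]]
```

View pics/w14.png

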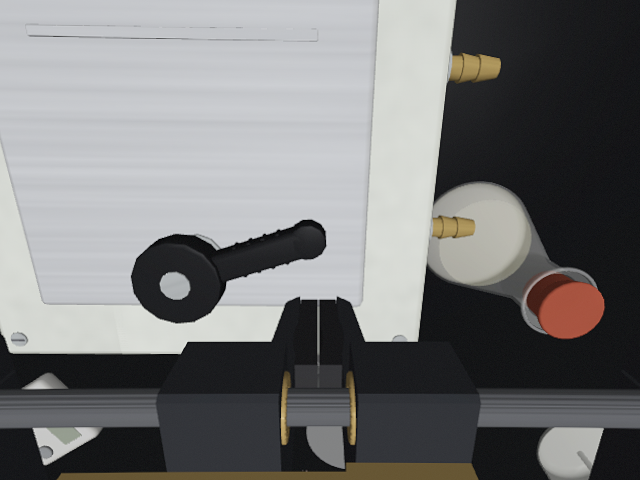

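View pics/s14.png

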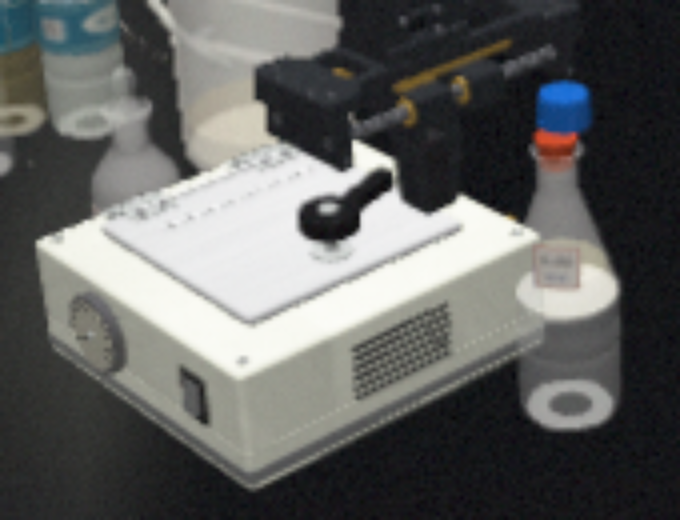

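```bash
python3 -m jog '[[0,-0.009,0,0,1],[0,-0.0085,0,0,1],[-0.001,-0.009,0,0,1],[-0.0022,-0.009,0,0,1],[-0.0031,-0.0047,0,0,1],[-0.0031,-0.0047,0,0,1],[-0.0036,-0.003,0,0,1],[-0.0036,-0.003,0,0,1],[0,0,0,0,1]]'
python3 - <<'E'
from h import *
c=cal("wrist");s=r.get_state();p=np.load("unit.npy");print(w2u(p,[s["tool_pos"]]))
im=r.snapshot("wrist")[:,:,::-1].copy();cv2.imwrite("pics/w15.png",im)
E
```

```text
clock: 25.9
tool_pos: [0.555, 0.041, 0.0791]
eef_rot: [0.99, -0.138, -0.0, -0.0]
contact_force: [-0.2, -0.3, -1.0]
opening: 0.008
[[ 0.0388473  -0.01306764  0.07908646]]
```

View pics/w15.png

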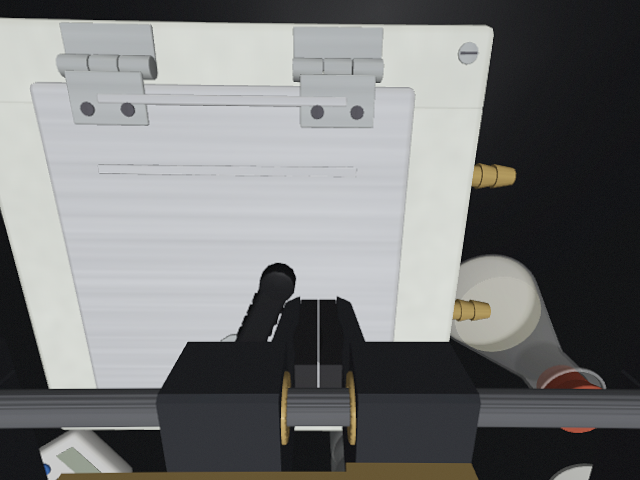

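```bash
python3 -m jog '[[0.004,0,0,0,1],[0,0,-0.03,0,0.2],[-0.02,-0.0065,0,0,0.2],[-0.0228,-0.0065,0,0,0.2],[0,0,0,0,0.2],[0,0,0,0,0.2],[0,0,0,0,0.2],[0,0,0.015,0,0.2],[0,0,0.015,0,0.2],[0,0,0,0,0.2],[0,0,0,0,0.5],[0,0,0,0,0.7],[0,0,0,0,0.8],[0,0,0,0,1],[0,0,0,0,1],[0,0,0,0,1]]' 5
python3 - <<'E'
from h import *
c=cal("wrist");s=r.get_state();p=np.load("unit.npy");print(w2u(p,[s["tool_pos"]]))
im=r.snapshot("wrist")[:,:,::-1].copy();cv2.imwrite("pics/w16.png",im)
E
```

```text
clock: 27.55
tool_pos: [0.5222, 0.0634, 0.0794]
eef_rot: [0.99, -0.138, 0.0, -0.0]
contact_force: [1.0, -0.8, 0.5]
opening: 0.277
[[ 0.00120863 -0.00051821  0.07941515]]
```

View pics/w16.png

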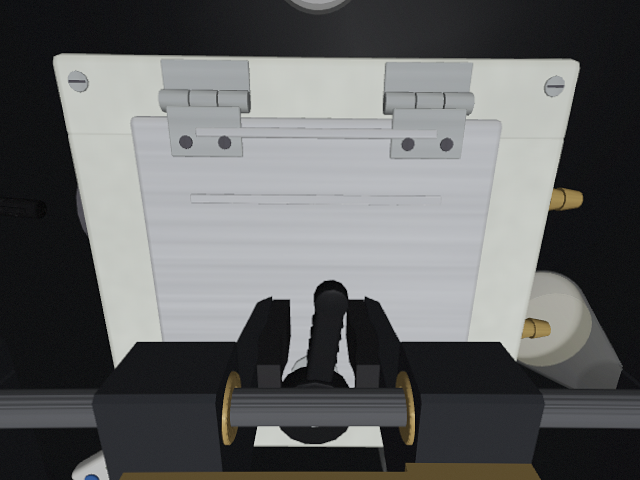

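Still closing (opening 0.28); lever tip px (331,292). Continue closing.

```bash
python3 -m jog '[[-0.001,0,0,0,1],[0,0,0,0,1],[0,0,0,0,1],[0,0,0,0,1]]' 5
python3 - <<'E'
from h import *
im=r.snapshot("wrist")[:,:,::-1].copy();cv2.imwrite("pics/w17.png",im)
E
```

```text
clock: 28.0
tool_pos: [0.5206, 0.0636, 0.0791]
eef_rot: [0.99, -0.138, -0.0, 0.0]
contact_force: [0.5, 0.5, -0.2]
opening: 0.138
```

View pics/w17.png

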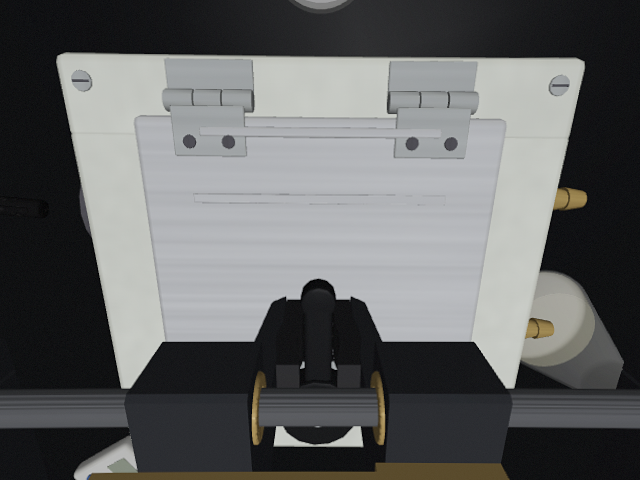

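```bash
python3 -m jog '[[0,0,0,0,0.75],[0,0,0,0,0.75],[0,0,-0.015,0,0.75],[0,0,-0.02,0,1],[0,0.0225,0,0,1],[0,0.0225,0,0,1],[0,0,0,0,1],[0,0,0.01,0,1],[0,0,0.01,0,1],[0,0,0,0,1]]' 8
python3 - <<'E'
from h import *
s=r.get_state();p=np.load("unit.npy");print(w2u(p,[s["tool_pos"]]))
im=r.snapshot("wrist")[:,:,::-1].copy();cv2.imwrite("pics/w18.png",im)
E
python3 -m jog '[[0,0,0.003,0,1],[0,0,0,0,1]]'
python3 -m jog '[[0,0,0.002,0,1],[0,0,0,0,1]]'
```

```text
clock: 29.05
tool_pos: [0.5075, 0.0217, 0.0923]
eef_rot: [0.991, -0.137, -0.002, -0.0]
contact_force: [0.4, -0.2, 0.3]
opening: 0.003
[[-0.00156115 -0.04464742  0.09227895]]
clock: 29.3
tool_pos: [0.5086, 0.0207, 0.0909]
eef_rot: [0.99, -0.138, -0.0, -0.0]
contact_force: [0.3, -0.7, 0.2]
opening: 0.002
clock: 29.5
tool_pos: [0.5087, 0.0204, 0.0892]
eef_rot: [0.99, -0.138, 0.0, -0.0]
contact_force: [0.2, 0.3, 0.4]
opening: 0.006
```

View pics/w18.png

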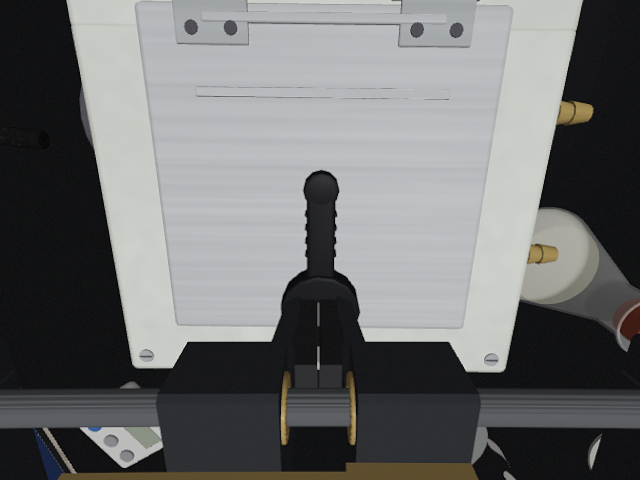

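```bash
python3 -m jog '[[0,0,0.002,0,1],[0,0,0.002,0,1],[0,0,0,0,1]]'
python3 -m jog '[[0,0,0.002,0,1],[0,0,0.002,0,1],[0,0,0,0,1]]'
python3 -m jog '[[0,0,0.002,0,1],[0,0,0,0,1]]'
```

```text
clock: 29.8
tool_pos: [0.5087, 0.0202, 0.085]
eef_rot: [0.99, -0.138, 0.0, -0.0]
contact_force: [-0.1, -0.2, 1.5]
opening: 0.007
clock: 30.1
tool_pos: [0.5084, 0.0203, 0.0808]
eef_rot: [0.99, -0.138, -0.0, 0.0]
contact_force: [0.2, 0.3, 1.6]
opening: 0.004
clock: 30.3
tool_pos: [0.5083, 0.0203, 0.0788]
eef_rot: [0.99, -0.138, -0.0, 0.0]
contact_force: [-0.1, 0.1, -0.2]
opening: 0.006
```

```bash
python3 -m jog '[[0,0,0.002,0,1],[0,0,0,0,1]]'
python3 -m jog '[[0,0,0.0015,0,1],[0,0,0,0,1]]'
python3 -m jog '[[0,0,0.0015,0,1],[0,0,0,0,1]]'
```

```text
clock: 30.5
tool_pos: [0.5085, 0.0203, 0.0773]
eef_rot: [0.99, -0.138, 0.0, -0.0]
contact_force: [-0.2, 0.3, 5.5]
opening: 0.007
clock: 30.7
tool_pos: [0.5086, 0.0203, 0.077]
eef_rot: [0.99, -0.138, 0.0, -0.0]
contact_force: [-2.7, -0.0, 18.9]
opening: 0.003
clock: 30.9
tool_pos: [0.5087, 0.0202, 0.0767]
eef_rot: [0.99, -0.138, 0.001, -0.001]
contact_force: [-5.0, 1.0, 32.3]
opening: 0.006
```

```bash
python3 -m jog '[[0,0,-0.015,0,1],[0,0,-0.015,0,1],[-0.0158,-0.0245,0,0,1],[-0.0158,-0.0245,0,0,1],[0,0,0,0,1],[0,0,0.015,0,1],[0,0,0.01,0,1],[0,0,0,0,1]]'
python3 - <<'E'
from h import *
s=r.get_state();p=np.load("unit.npy");print(w2u(p,[s["tool_pos"]]))
im=r.snapshot("wrist")[:,:,::-1].copy();cv2.imwrite("pics/w19.png",im)
im=r.snapshot("scene")[:,:,::-1].copy();cv2.imwrite("pics/s19.png",cv2.resize(im[180:310,180:350],None,fx=4,fy=4))
E
```

```text
clock: 31.7
tool_pos: [0.4904, 0.0753, 0.0778]
eef_rot: [0.99, -0.138, -0.001, 0.001]
contact_force: [-0.2, 0.6, 0.3]
opening: 0.009
[[-0.03261357  0.00220825  0.07777422]]
```

View pics/w19.png

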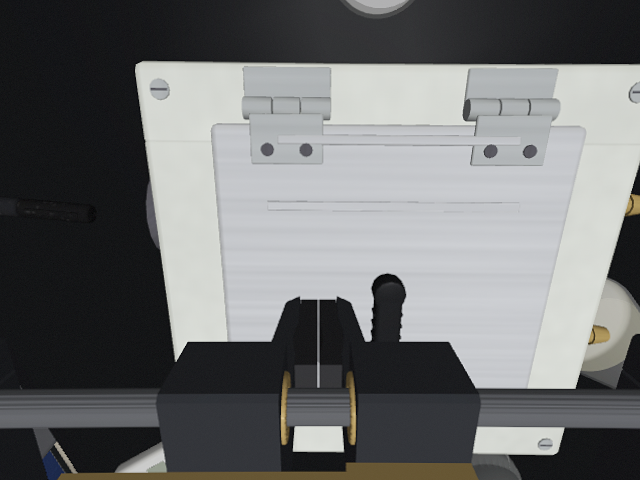

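View pics/s19.png

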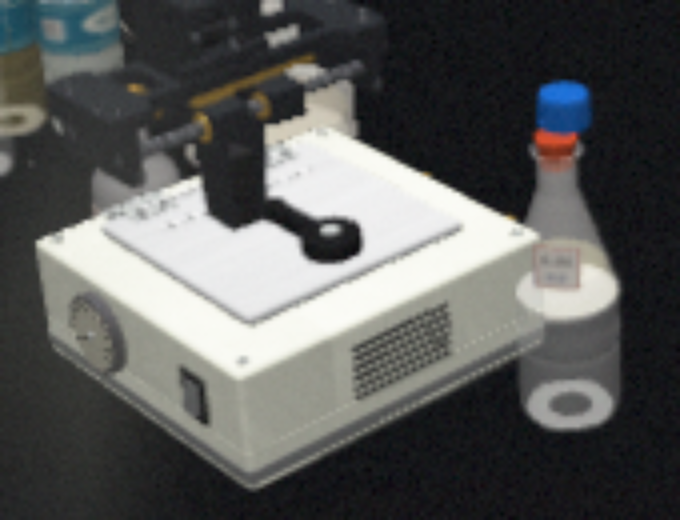

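```bash
python3 -m jog '[[0,0,0.006,0,1],[0,0,0.0055,0,1],[0,0,0,0,1],[0.0088,-0.001,0,0,1],[0.0083,0,0,0,1],[0.0083,0,0,0,1],[0.0092,0.002,0,0,1],[0.0092,0.002,0,0,1],[0.0083,0.0061,0,0,1],[0.0083,0.0061,0,0,1],[0.0048,0.0056,0,0,1],[0.0048,0.0056,0,0,1],[0,0,0,0,1]]'
python3 -m jog '[[0,0.003,0,0,1],[0,0.002,0,0,1],[0,0,0,0,1]]'
python3 - <<'E'
from h import *
s=r.get_state();p=np.load("unit.npy");print(w2u(p,[s["tool_pos"]]))
im=r.snapshot("wrist")[:,:,::-1].copy();cv2.imwrite("pics/w20.png",im)
E
```

```text
clock: 33.1
tool_pos: [0.5525, 0.0297, 0.0678]
eef_rot: [0.99, -0.139, 0.001, 0.0]
contact_force: [-0.9, -0.2, -0.6]
opening: 0.005
clock: 33.4
tool_pos: [0.551, 0.0278, 0.0678]
eef_rot: [0.991, -0.137, 0.001, -0.001]
contact_force: [2.0, 2.0, -0.3]
opening: 0.003
[[ 0.03863635 -0.02687544  0.06784764]]
```

View pics/w20.png

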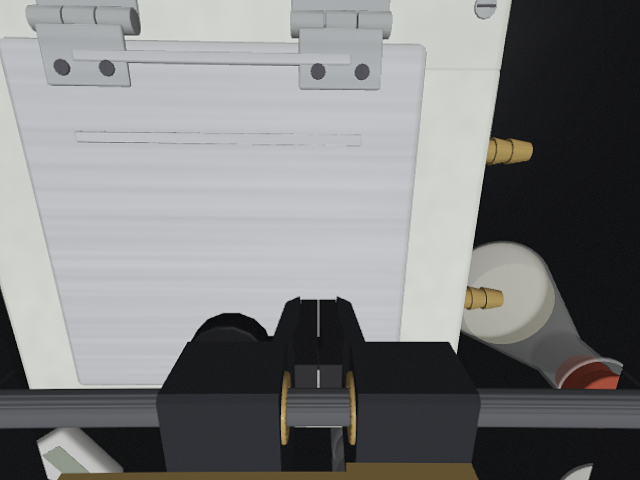

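```bash
python3 -m jog '[[0.001,0.002,0,0,1],[0,0,0,0,1]]';python3 -m jog '[[0,0.002,0,0,1],[0,0,0,0,1]]';python3 -m jog '[[0,0.002,0,0,1],[0,0,0,0,1]]'
```

```text
clock: 33.65
tool_pos: [0.551, 0.027, 0.0677]
eef_rot: [0.991, -0.137, 0.0, -0.001]
contact_force: [1.0, 6.3, 0.7]
opening: 0.005
clock: 33.85
tool_pos: [0.5508, 0.0268, 0.0678]
eef_rot: [0.991, -0.136, 0.0, -0.002]
contact_force: [1.7, 9.4, 1.5]
opening: 0.003
clock: 34.05
tool_pos: [0.5508, 0.0265, 0.0678]
eef_rot: [0.991, -0.136, 0.001, -0.003]
contact_force: [2.6, 11.8, -0.2]
opening: 0.009
```

```bash
python3 -m jog '[[0,-0.01,0,0,1],[0,-0.008,-0.01,0,1],[0,-0.01,-0.045,0,1],[-0.015,-0.015,-0.045,0,1],[-0.02,-0.01,-0.04,0,1],[0,0,0,0,1],[0,0,0,0,1]]'
python3 - <<'E'
from h import *
c=cal("wrist");s=r.get_state();p=np.load("unit.npy");print(w2u(p,[s["tool_pos"]]))
im=r.snapshot("wrist")[:,:,::-1].copy();cv2.imwrite("pics/w21.png",im)
im=r.snapshot("scene")[:,:,::-1].copy();cv2.imwrite("pics/s21.png",im);cv2.imwrite("pics/s21z.png",cv2.resize(im[180:310,180:350],None,fx=4,fy=4))
for a in (1.2,1.3,1.4,1.5,1.571): print(a,np.round(proj(c,u2w(p,[[.0545*np.sin(a),-.0455+.0545*np.cos(a),.0995],[0,-.0455,.107]])),1).tolist())
E
```

```text
clock: 34.75
tool_pos: [0.5305, 0.0808, 0.2087]
eef_rot: [0.99, -0.138, 0.001, 0.0]
contact_force: [0.4, -0.2, -0.3]
opening: 0.008
[[0.0044022  0.01848739 0.20869817]]
1.2 [[374.2, 277.7], [313.1, 303.1]]
1.3 [[375.9, 283.3], [313.1, 303.1]]
1.4 [[377.0, 289.1], [313.1, 303.1]]
1.5 [[377.5, 294.9], [313.1, 303.1]]
1.571 [[377.4, 299.0], [313.1, 303.1]]
```

View pics/w21.png

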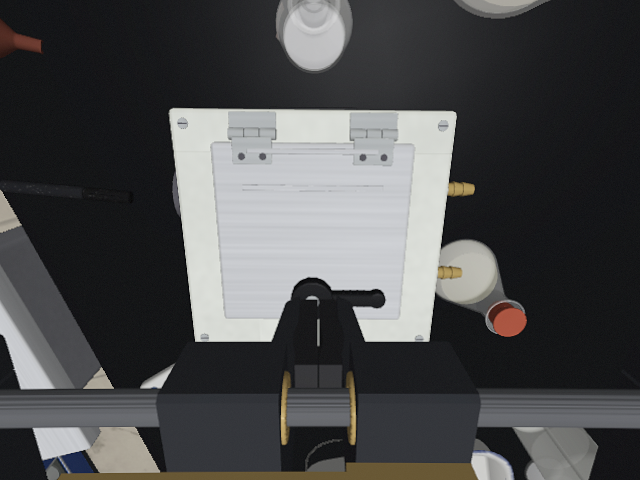

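View pics/s21z.png

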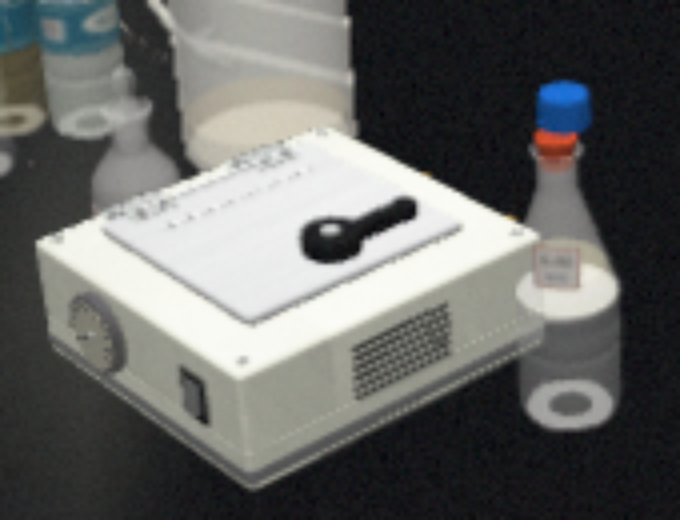

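```bash
python3 -m jog '[[0,-0.03,0,0,1],[0,-0.02,0,0,1],[0,0,0,0,1],[0,0,0,0,1]]'
python3 - <<'E'
from h import *
c=cal("wrist");s=r.get_state();p=np.load("unit.npy")
im=r.snapshot("wrist")[:,:,::-1].copy();cv2.imwrite("pics/w22.png",cv2.resize(im[80:330,180:470],None,fx=2.7,fy=2.4,interpolation=cv2.INTER_CUBIC))
o=r.cut_out("lever_end","wrist")[0];m=o["pixels"];print(o["score"],o["rect"])
ys,xs=np.nonzero(m)
# lever axis at mid height plane: project pixels to z=.105 (top)
W=w2u(p,atz(c,np.c_[xs,ys],.104)); print(W.min(0),W.max(0))
B=[]
for lo in np.arange(.024,.058,.006):
  k=(W[:,0]>lo)&(W[:,0]<lo+.006); B.append([W[k,0].mean(),(W[k,1].min()+W[k,1].max())/2])
B=np.array(B);print(B); print("slope",np.polyfit(B[:,0],B[:,1],1), "turn~",np.pi/2-np.arctan(np.polyfit(B[:,0],B[:,1],1)[0]))
# hatch edge reference: unit own x from front/rear edges of hatch
E
```

```text
clock: 35.25
tool_pos: [0.5434, 0.1278, 0.2062]
eef_rot: [0.99, -0.138, -0.001, 0.001]
contact_force: [0.6, 0.0, 0.5]
opening: 0.005
0.45 [317.8, 338.2, 376.6, 363.0]
[ 0.00231102 -0.05452182  0.104     ] [ 0.05416945 -0.03187687  0.104     ]<stdin>:10: RuntimeWarning: Mean of empty slice.
  ret = ret.dtype.type(ret / rcount)
Traceback (most recent call last):
ValueError: zero-size array to reduction operation minimum which has no identity
```

View pics/w22.png

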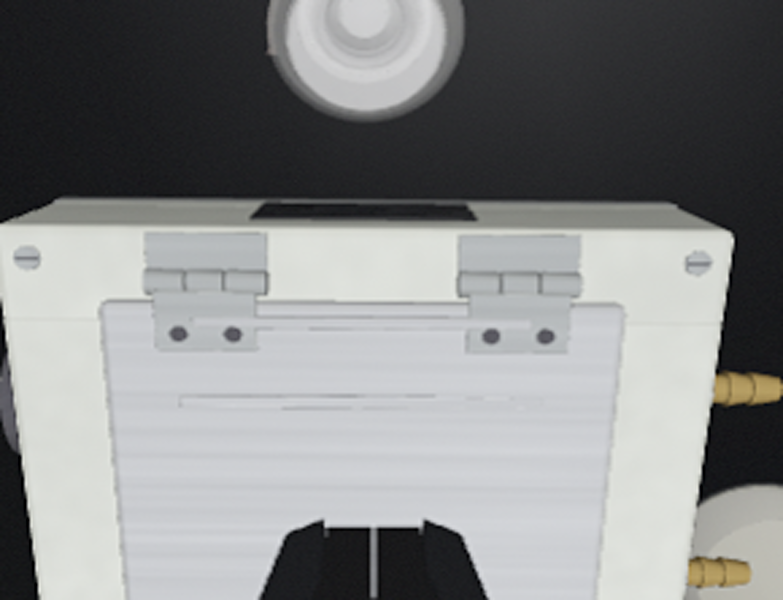

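```bash
python3 -m jog '[[0,0.04,0,0,1],[0,0.04,0,0,1],[0,0.04,0,0,1],[0,0,0,0,1],[0,0,0,0,1]]'
cat > m.py <<'E'
from h import *
import sys
c=cal("wrist");s=r.get_state();p=np.load("unit.npy")
im=r.snapshot("wrist")[:,:,::-1].copy();cv2.imwrite(f"pics/{sys.argv[1]}.png",cv2.resize(im[80:330,180:470],None,fx=2.7,fy=2.4,interpolation=cv2.INTER_CUBIC))
o=r.cut_out("lever_end","wrist")[0];m=o["pixels"];print(o["score"],o["rect"])
g=cv2.cvtColor(im,cv2.COLOR_BGR2GRAY); x0,y0,x1,y1=[int(v) for v in o["rect"]]
k=np.zeros_like(m); k[y0-4:y1+5,x0-4:x1+5]=True; m=k&(g<90)
ys,xs=np.nonzero(m); W=w2u(p,atz(c,np.c_[xs,ys],.103)); B=[]
for lo in np.arange(.022,.05,.004):
  q=(W[:,0]>lo)&(W[:,0]<lo+.004)&(abs(W[:,1]+.0455)<.02)
  if q.sum(): B.append([W[q,0].mean(),W[q,1].min(),W[q,1].max()])
B=np.array(B);print(np.round(B,4)); f=np.polyfit(B[:,0],B[:,1:].mean(1),1); print("turn~",np.pi/2-np.arctan(f[0]))
E
python3 m.py w23
```

```text
clock: 35.85
tool_pos: [0.5107, 0.0117, 0.2077]
eef_rot: [0.99, -0.14, -0.0, 0.0]
contact_force: [-0.4, 1.4, -0.1]
opening: 0.003
0.71 [289.8, 194.8, 390.7, 244.2]
[[ 0.0239 -0.05   -0.0372]
 [ 0.0279 -0.05   -0.0372]
 [ 0.032  -0.05   -0.0372]
 [ 0.0361 -0.05   -0.0372]
 [ 0.0401 -0.05   -0.0372]
 [ 0.0439 -0.05   -0.0372]
 [ 0.048  -0.05   -0.0365]
 [ 0.052  -0.0509 -0.0365]]
turn~ 1.5684269604114023
```

View pics/w23.png

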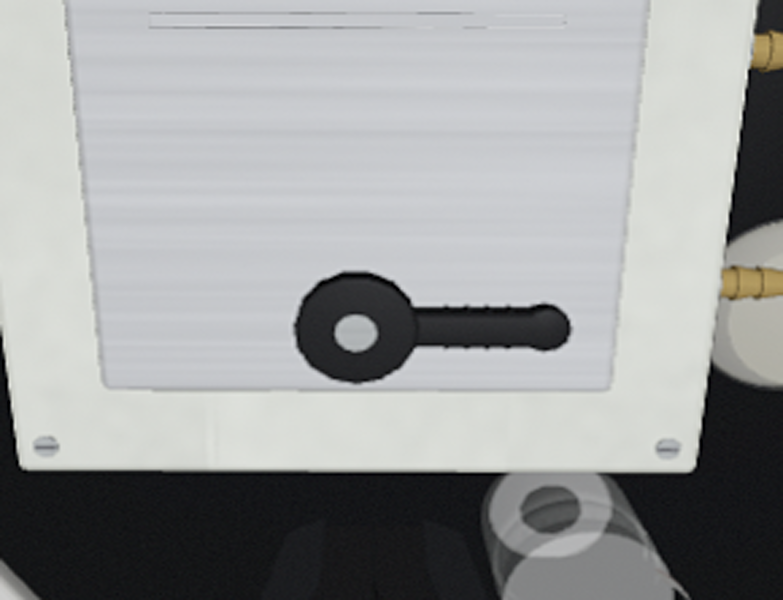

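```bash
python3 -m jog '[[0,-0.02,-0.04,0,1],[0,-0.02,-0.04,0,1],[0,0,0,0,1],[0,0,0,0,1]]'
python3 - <<'E'
from h import *
im=r.snapshot("scene")[:,:,::-1].copy();cv2.imwrite("pics/s24.png",im)
E
```

```text
clock: 36.35
tool_pos: [0.5226, 0.054, 0.2879]
eef_rot: [0.991, -0.136, 0.001, -0.0]
contact_force: [-0.0, -0.6, -0.6]
opening: 0.006
```

View pics/s24.png

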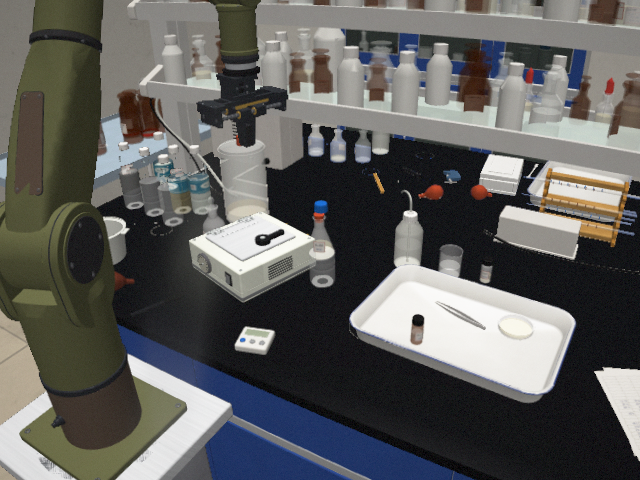

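Everything looks in place: hatch shut, lever locked at (268,238), tweezers flat in the tray at (460,315), bottles and flask upright.

```bash
python3 -c "
from plant import r
print(r.finish_job(), r.get_state()['clock'])"
```

```text
the job is handed in; nothing more can be done
the job is handed in; nothing more can be done
```

The job is done and handed in, with the clock at about 36.4 s of the 67 s allowed. The tweezers lie flat and released in the tray. The hatch is shut. The stud was lined up with the slot, pressed home and turned clockwise to its stop.

**Last checks**
- **Lever:** measured at about 1.568 rad in the wrist picture (the stop is 1.571). The force rose to about 12 N as it met the stop.
- **Hatch and stud:** the hatch gave a firm stop at 19 N. The stud did the same at 32 N, and the two stops were 14 mm apart, as they should be.
- **Scene:** in the last picture the tweezers are clear of the dish and vial, and the tall bottle stands as before. The stopper bottle and flask stood upright in wrist views during the work; the flask is hidden in that last picture. I didn't measure their final positions, only looked. The robot was touching nothing.

**What went wrong or disagreed**
- **First grasp:** the gripper closed above the tweezers without touching them. The reported tool height reads about 25–30 mm lower than the real fingertips. I found this from the pictures and the contacts, corrected for it, and the second grasp held.
- **Laying down the tweezers:** they pressed on the tray floor with about 15 N for a moment. I eased off to about 4 N before letting go.

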